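# Chuck the specimen stubs and index one to the lens

## Robot

A 6-joint arm with a two-finger parallel gripper is mounted at the origin on the work surface. World frame = base frame: x ahead of the robot, y to its left, z up, the work surface at z = 0. Lengths are in m, angles in rad, forces in N, time in s.
With the tool pointing down it reaches from about 0.3 to 0.875 m from the base axis. Payload 6.4 kg.
Tool frame: the origin (TCP) lies on the centre line of the jaws, within the pads' length; the fingertips stand 8 mm ahead of it and the grasp point (between the pads) lies 11 mm behind it; z points along the fingers, y is the line along which they close (so a half turn about z gives the same grasp; the last joint's range is limited). The gripper opens to 85 mm and grips with 20 to 120 N. Pads are 22 mm wide; open, the fingers measure 114 mm over their backs; the gripper's body (76 mm by 85 mm) begins 54 mm behind the grasp point. The pads swing forward as they close: fully open they stand 13 mm farther back than shut.
Start: joints at [-1.402, 0.181, 1.607, -0, 1.354, -0.206], TCP at [0.211, -0.535, 0.219] pointing down, gripper open.
Joint ranges: [-2.99, 2.99], [-0.89, 2.07], [0.3, 2.58], [-1.14, 4.28], [0, 2.63], [-3.12, 3.12]. Speed limits (rad/s): [2.57, 2.57, 3.01, 3.14, 3.14, 3.14].

## Interface

Orientations are given as a unit quaternion [w, x, y, z].
In Python, from bench import ctrl gives the robot as it stands.
- The arm moves only by the shell command python3 -m handwheel 'ROWS' [OPENING]. ROWS is JSON, a list that holds one entry, the list of rows, each a list of 4 numbers: the shift along the tool's x, y, z each as a share of 20 cm, from -1 to 1, then the turn about the tool's z as a share of 1.5 rad, from -1 to 1. In form: [[[x, y, z, twist], ...]]. A call has 1 to 10 rows; each row is the pose to reach, as a shift and turn from the pose commanded when the call began, along the tool's axes at that moment; what a row does not reach only later rows make up. A row lasts 1/8 s, in which the tool goes at most 62.5 mm and 10.7 degrees, less where a joint would pass 70% of its speed; a pose out of reach is approached as far as the arm can. A call with a number of a shift or a turn outside -1 to 1 is refused whole. A call with a gripper value outside its range is refused whole. OPENING is the finger opening in mm, from 0 to 85.4, set as the call begins (- or left out, the last holds). The fingers move at their own pace and stop on an object; the grip force is fixed at half the most. Time passes only in rows, so rows that repeat a pose let the fingers close. It gives the time, the measured TCP pose, the force, the opening and the grip force at its end, in the units of the state.
- ctrl.get_obs(): the state, without advancing time (a new reading comes with each control period).
- ctrl.camera(name): name is "side" or "top" or "wrist"; returns a dict with "color" (420x560x3 uint8, red, green, blue), "range_z" (420x560 float32, m along the optical axis (not along the pixel's ray), 0 where there is no reading), "K" (3x3 intrinsics, pixels), "pose" (4x4, takes a point from camera to world coordinates); the wrist camera has in their place "T_tool_cam" (4x4, takes a point from camera to tool coordinates, whose origin is the TCP and whose axes are the flange's). Camera axes: x right, y down, z forward; pixel columns grow to the right and rows downward; lengths in m; the calibration is good to about 2 mm. A picture is of the moment at which its call begins: read the wrist's pose just before it.
- ctrl.hand_in(): hands the job in; it is judged then, once.
The state is a dict: "time_s": time; "q": joint angles; "dq": joint speeds; "joint_efforts": joint torques, N m; "eef_pos": TCP position; "eef_rot": TCP orientation; "wrist_force": force on the tool from outside, world axes, zero at the start; "torque": the same for the moment, N m; "opening": opening from 0.0 (shut) to 1.0 (fully open); "grasp_force": force on a finger pad.
Only numpy, scipy, OpenCV 4.12 (cv2) and the standard library are available. Lean on these libraries where they do the work, as an engineer would, in place of code of your own. Each camera call takes 0.05 s, during which the arm holds its last target. There are 200 camera calls.

## Task

With the indexing table left at home, stand every specimen stub from the bench upright on the floor of its own chuck and turn the chuck's sleeve clockwise until the jaws are tight on it (open a chuck first if it is too far closed); close any chuck left empty too. Use a side chuck that can reach the lens for the stub with the square block, and only when all this is done turn the table a quarter turn by its handle, into the detent, so that this stub stands before the microscope's lens. Do not disturb the glassware, the jar or the slide box.

Things in the scene. Friction and masses are not known exactly. Their poses are not given: they have to be found in the camera images.
- block_stub: metal specimen stub: heavy round foot 32 in diameter and 28 high, then a round neck 14 in diameter and 22 high, then a square block 24 x 24 and 14 high on top (64 high in all), 150 g. Origin: centre of the underside; z up along the stub; x and y square to the block's sides.
- pin_stub_1: metal specimen stub: the same foot (32 in diameter, 28 high), then a plain round neck 14 in diameter and 36 high with no block (64 high in all), 150 g. Origin: centre of the underside, z up along the stub.
- pin_stub_2: a second stub just like pin_stub_1; one of the two may be absent.
- hub (a point): top centre of the indexing table's handle: a black bar 54 long, 16 thick and 32 high standing on the table's axis (its top is 58 above the bench, its underside 26); the point's x runs along the bar. The table is a light grey disc 260 in diameter, top 22 above the bench, on a dark base.
- turntable (a joint): turn of the indexing table, rad, growing anticlockwise seen from above. A sprung detent holds it at 0 (home: no chuck before the lens), at -1.571 and at +1.571; it catches firmly (about 0.6 Nm) within 0.07 rad of each; between them the table turns freely (0.06 Nm) and stays where left; stops at +-1.65. A hard push can force it out of a detent.
- lens_spot (a point): the point in front of the side-looking microscope's lens where a chuck's axis stands when indexed there: 90 from the table's axis, 24 above the bench. It does not turn with the table.
- rig: dark base of the table and microscope; origin on the table's axis, on the bench; y points from the axis to the microscope. The white microscope stands 140 to 325 along y, is up to 0.3 m high, and its lens tube ends 145 from the axis, 88 above the bench.
- seat_a (a point): centre of the floor of chuck a, on its vertical axis, 24 above the bench, 90 from the table's axis; turns with the table; it comes to the lens at turntable = +1.571. A stub stands here with its underside on this point.
- sleeve_a (a joint): turn of chuck a's knurled steel sleeve (ring, 68 outer diameter, from 26 to 56 above the bench) on the chuck's axis, rad: 0 open, grows clockwise from above as three jaws close, 4 mm of radius per rad. Jaws (tops 58 above the bench) stand at radius 21 mm at 0, meet a stub's foot at 1.25; stop at 1.5. Friction 0.3 Nm; stays where left. Starts between 0.2 and 1.4.
- seat_b (a point): centre of the floor of chuck b, on its vertical axis, 24 above the bench, 90 from the table's axis; turns with the table; the chuck farthest from the lens at home; the table's stops do not let it reach the lens. A stub stands here with its underside on this point.
- sleeve_b (a joint): turn of chuck b's knurled steel sleeve (ring, 68 outer diameter, from 26 to 56 above the bench) on the chuck's axis, rad: 0 open, grows clockwise from above as three jaws close, 4 mm of radius per rad. Jaws (tops 58 above the bench) stand at radius 21 mm at 0, meet a stub's foot at 1.25; stop at 1.5. Friction 0.3 Nm; stays where left. Starts between 0.2 and 1.4.
- seat_c (a point): centre of the floor of chuck c, on its vertical axis, 24 above the bench, 90 from the table's axis; turns with the table; it comes to the lens at turntable = -1.571. A stub stands here with its underside on this point.
- sleeve_c (a joint): turn of chuck c's knurled steel sleeve (ring, 68 outer diameter, from 26 to 56 above the bench) on the chuck's axis, rad: 0 open, grows clockwise from above as three jaws close, 4 mm of radius per rad. Jaws (tops 58 above the bench) stand at radius 21 mm at 0, meet a stub's foot at 1.25; stop at 1.5. Friction 0.3 Nm; stays where left. Starts between 0.2 and 1.4.
- beaker: glass beaker, 64 wide, 85 high; bystander, not to be disturbed. Origin: centre of its underside.
- dish: small shallow glass dish, 70 wide, 16 high; bystander, not to be disturbed. Origin: centre of its underside.
- slide_box: flat blue slide box 100 x 85 x 32; bystander, not to be disturbed. Origin: centre of its underside.
- reagent: amber jar, 60 wide, 130 high; bystander, not to be disturbed. Origin: centre of its underside.
There are look-alikes about, which are no part of the job. What is shaped like the block_stub but purple or red is not meant.

How it is judged:
By the outcome, as a careful person would: the job done as asked, in the order asked, and still so for the second after the job is handed in, with the robot touching nothing.
Of pin_stub_1, pin_stub_2 only 1 to 2 are there at a start; the rules pass over those that are not, and their reading is None.
At some moment in a run one of block_stub, pin_stub_1, pin_stub_2 may be knocked a few centimetres aside while the robot is not near it.
Once in a run the grip may slacken for a moment while it holds something.
It also fails if it takes over 210 s, if anything falls off the work surface, if the arm or the gripper's body presses on something with over 40 N, if the wrist force passes 120 N, or if a joint passes its speed limit or range.

## Working session

There is one attempt and no reset: what is moved stays moved. The work goes in short steps, Python scripts to look and compute and a shell command to move; the robot and the scene stay as the last step left them, time stands still between calls to the robot, and variables do not carry over. Pictures are saved under pics/ and viewed, at most 15 in all, crops included, and the job is handed in when it is done.

```bash
mkdir -p pics; ls
python3 - <<'E'
from bench import ctrl
import cv2,numpy as np
o=ctrl.get_obs(); print(o)
for n in ("top","side"):
    c=ctrl.camera(n); np.savez(f"{n}0.npz",**c); cv2.imwrite(f"pics/{n}0.png",c["color"][:,:,::-1]); print(n,c["K"].tolist(),np.round(c["pose"],3).tolist())
E
```

```text
pics
{'time_s': 0.0, 'q': array([-1.40230448e+00,  1.81553136e-01,  1.60800483e+00,  7.55644523e-06,
        1.35379068e+00, -2.06294706e-01]), 'dq': array([-0.0001549 , -0.00044546, -0.00090922,  0.00019935,  0.00111601,
        0.00090765]), 'joint_efforts': array([-1.51277691e-03, -4.44867182e+01, -3.51336193e+01, -3.16974056e-04,
        9.18114383e-03, -1.83439717e-06]), 'eef_pos': array([ 0.21041639, -0.53450492,  0.2182789 ]), 'eef_rot': array([-8.77770202e-04,  9.82492974e-01,  1.86297569e-01,  2.02826407e-05]), 'wrist_force': array([0.34878093, 1.23377109, 0.88049214]), 'torque': array([-0.00270803, -0.01507989, -0.00124809]), 'grasp_force': 0.0, 'opening': 1.000494357292891}
top [[526.5017438270921, 0.0, 280.3265566720644], [0.0, 526.5017438270921, 209.55115034399012], [0.0, 0.0, 1.0]] [[0.021, -0.996, 0.091, 0.35], [-1.0, -0.021, 0.0, -0.051], [0.002, -0.091, -0.996, 1.507], [0.0, 0.0, 0.0, 1.0]]
side [[504.3313743235281, 0.0, 278.41488334513093], [0.0, 504.3313743235281, 207.9184556308043], [0.0, 0.0, 1.0]] [[0.836, -0.356, 0.418, -0.15], [-0.549, -0.521, 0.654, -1.016], [-0.016, -0.776, -0.631, 0.997], [0.0, 0.0, 0.0, 1.0]]
```

View pics/top0.png

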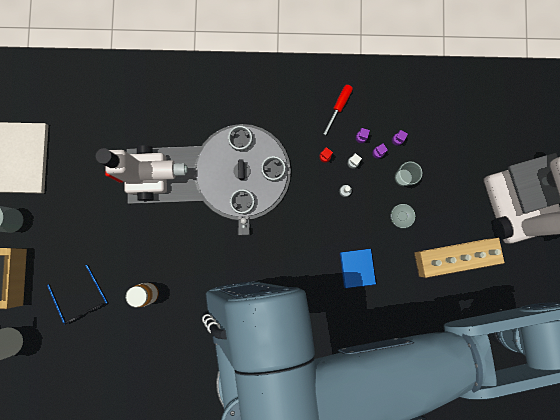

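View pics/side0.png

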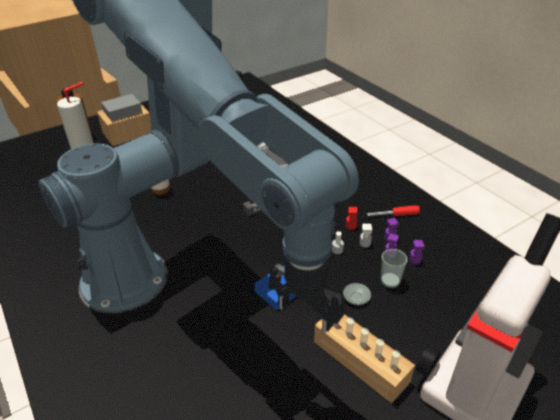

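Top view: table hub near (242,170), chucks at (240,138)=a, (273,168)=b, (242,202)=c, with the microscope on the left. The white block stub is near (355,160) and the pin stub near (346,190). Purple and red look-alikes stand beside them, and the only other pin shapes are in the wooden rack. The side view shows both stubs upright at (366,236) and (338,243).

```bash
cat > h.py <<'E'
from bench import ctrl
import cv2,numpy as np
from scipy.spatial.transform import Rotation as R
def state():
    o=ctrl.get_obs(); w,x,y,z=o["eef_rot"]; T=np.eye(4); T[:3,:3]=R.from_quat([x,y,z,w]).as_matrix(); T[:3,3]=o["eef_pos"]; return o,T
def yaw(T): return np.arctan2(T[1,0],T[0,0])
def wrist(name=None):
    o,T=state(); c=ctrl.camera("wrist"); c["pose"]=T@c["T_tool_cam"]
    if name: cv2.imwrite(f"pics/{name}.png",c["color"][:,:,::-1])
    return c
def onplane(c,u,v,z):
    d=c["pose"][:3,:3]@np.linalg.inv(c["K"])@[u,v,1]; p=c["pose"][:3,3]; return p+d*(z-p[2])/d[2]
def cloud(c):
    v,u=np.mgrid[:420,:560]; Z=c["range_z"]; P=np.stack([(u-c["K"][0,2])/c["K"][0,0]*Z,(v-c["K"][1,2])/c["K"][1,1]*Z,Z],-1)
    return P@c["pose"][:3,:3].T+c["pose"][:3,3]
def proj(c,p):
    q=np.linalg.inv(c["pose"])@np.append(p,1); q=c["K"]@q[:3]; return q[:2]/q[2]
def go(x,y,z,psi=None):
    "shares for a move to x,y,z and tool yaw psi"
    o,T=state(); d=T[:3,:3].T@(np.array([x,y,z])-T[:3,3])/0.2
    tw=0 if psi is None else -((psi-yaw(T)+np.pi/2)%np.pi-np.pi/2)/1.5
    print("go",np.round(d,4),"twist",round(tw,4),"| yaw",round(yaw(T),3),"q6",round(o["q"][5],3),"t",o["time_s"])
E
python3 - <<'E'
from h import *
c=dict(np.load("top0.npz")); W=cloud(c); rgb=c["color"].astype(int); hsv=cv2.cvtColor(c["color"],cv2.COLOR_RGB2HSV)
def comp(m,roi,name,zmin=0.005):
    u0,v0,u1,v1=roi; M=np.zeros(m.shape,bool); M[v0:v1,u0:u1]=(m&(W[...,2]>zmin))[v0:v1,u0:u1]
    P=W[M]; print(name,len(P),"xy",np.round((P[:,:2].min(0)+P[:,:2].max(0))/2,4),"mean",np.round(P.mean(0),4),"zmax",np.round(P[:,2].max(),4))
white=(hsv[...,1]<60)&(hsv[...,2]>140)
comp(white,(345,148,366,172),"block",.045); comp(white,(335,180,358,200),"pin",.0)
Z=W[...,2]
for n,roi in dict(a=(222,118,258,155),b=(255,150,292,188),c=(224,184,262,220)).items(): comp((Z>.045)&(Z<.066),roi,n)
comp((hsv[...,2]<70)&(Z>.05)&(Z<.065),(228,152,256,188),"hub")
comp((Z>.015)&(Z<.028),(190,118,296,222),"disc")
for n,roi in dict(red=(315,145,336,165),p1=(352,125,372,145),p2=(370,140,390,160),p3=(390,128,412,148),beaker=(393,158,426,190),dish=(388,200,418,232),sbox=(338,245,378,290),rack=(412,235,508,280)).items(): comp(Z>.008,roi,n)
p=cv2.resize(c["color"][110:260,185:425],None,fx=3.3,fy=3.3,interpolation=cv2.INTER_CUBIC); cv2.imwrite("pics/crop.png",p[:,:,::-1])
o,T=state(); print(yaw(T))
E
```

```text
block 74 xy [ 0.497  -0.1606] mean [ 0.6233 -0.2534  0.0843] zmax 1.5073
pin 82 xy [ 0.544  -0.2328] mean [ 0.5431 -0.2313  0.0377] zmax 0.0722
a 223 xy [0.6836 0.0671] mean [0.6828 0.0673 0.0555] zmax 0.0657
b 207 xy [ 0.5988 -0.0277] mean [ 0.5997 -0.0276  0.0562] zmax 0.0648
c 194 xy [0.5041 0.0561] mean [0.5044 0.0569 0.0563] zmax 0.0641
hub 85 xy [0.5932 0.0612] mean [0.5937 0.0611 0.058 ] zmax 0.0646
disc 5362 xy [0.5906 0.0695] mean [0.5904 0.0678 0.0225] zmax 0.028
red 135 xy [ 0.509  -0.1235] mean [ 0.6377 -0.1738  0.0595] zmax 1.5073
p1 146 xy [ 0.5434 -0.1725] mean [ 0.6964 -0.2757  0.0565] zmax 1.5073
p2 147 xy [ 0.5225 -0.2059] mean [ 0.651  -0.3228  0.0673] zmax 1.5073
p3 157 xy [ 0.5392 -0.2348] mean [ 0.6922 -0.3801  0.0549] zmax 1.5073
beaker 409 xy [ 0.4917 -0.2577] mean [ 0.5875 -0.4026  0.0755] zmax 1.5073
dish 324 xy [ 0.4342 -0.2413] mean [ 0.473  -0.3904  0.0548] zmax 1.5073
sbox 1146 xy [ 0.3293 -0.1891] mean [ 0.3261 -0.2673  0.0424] zmax 1.5073
rack 2328 xy [ 0.361  -0.3711] mean [ 0.362  -0.5404  0.077 ] zmax 1.5073
0.3747952643797535
```

View pics/crop.png

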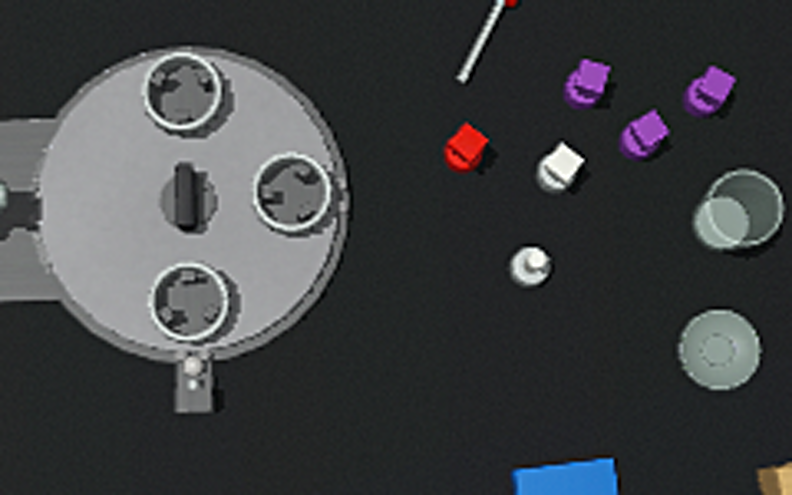

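The crop shows the table with three chucks, all with visible jaws. The block stub top is at crop (567,160), the pin stub at (533,265), both upright. I'll move over the stubs for a wrist look.

```bash
python3 -m handwheel '[[[1,-0.35,-0.2,0],[1,-0.35,-0.2,0],[1,-0.35,-0.2,0],[1,-0.35,-0.2,0],[1,-0.35,-0.2,0]]]' 45; python3 -m handwheel '[[[0.8,-0.35,-0.1,0],[0.8,-0.35,-0.1,0],[0.8,-0.35,-0.1,0],[0.8,-0.35,-0.1,0],[0.8,-0.35,-0.1,0],[0.8,-0.35,-0.1,0]]]'
cat >> h.py <<'E'
def stubs(c):
    "white blobs high above bench, seen by any camera: centre, extent, rect angle"
    W=cloud(c); hsv=cv2.cvtColor(c["color"],cv2.COLOR_RGB2HSV)
    m=((hsv[...,1]<50)&(hsv[...,2]>120)&(W[...,2]>.054)&(W[...,2]<.072)&(c["range_z"]>0)).astype(np.uint8)
    n,l,s,_=cv2.connectedComponentsWithStats(m)
    for i in range(1,n):
        if s[i,4]<60: continue
        P=W[l==i]; r=cv2.minAreaRect((P[:,:2]*1000).astype(np.float32)); print("blob",s[i,4],"uv",s[i,:2],"z",round(float(np.median(P[:,2])),4),"rect",np.round(r[0],1),np.round(r[1],1),round(r[2],1))
E
python3 - <<'E'
from h import *
c=wrist("w1"); print(np.round(c["T_tool_cam"],3).tolist()); stubs(c)
E
```

```text
time_s: 0.72
eef_pos: [0.3724, -0.3954, 0.2594]
eef_rot: [0.0, 0.982, 0.188, 0.0]
wrist_force: [-0.2, 0.6, -0.4]
opening: 0.528
grasp_force: 0.0
time_s: 1.48
eef_pos: [0.4931, -0.2743, 0.2786]
eef_rot: [-0.0, 0.983, 0.185, -0.0]
wrist_force: [-0.1, 0.1, -0.2]
opening: 0.528
grasp_force: 0.0
[[-0.0, -0.954, -0.3, 0.078], [1.0, -0.0, -0.0, 0.001], [0.0, -0.3, 0.954, -0.156], [0.0, 0.0, 0.0, 1.0]]
blob 120 uv [56  0] z 0.0564 rect [569.5 -40.1] [ 4.2 30.6] 21.5
blob 776 uv [296  12] z 0.0648 rect [ 627.4 -257.5] [24.1 24.1] 53.3
blob 172 uv [252 101] z 0.0648 rect [ 544.3 -235.1] [13.6 13.5] 46.5
blob 215 uv [401 101] z 0.0637 rect [ 586.1 -379. ] [45.  11.1] 4.2
blob 604 uv [419 105] z 0.0633 rect [ 587.4 -419.4] [25.9 54.7] 86.2
blob 137 uv [489 343] z 0.0648 rect [ 392.6 -622.2] [ 6.  63.5] 11.1
blob 86 uv [498 350] z 0.0647 rect [ 386.7 -631. ] [ 4.8 49.8] 11.1
```

View pics/w1.png

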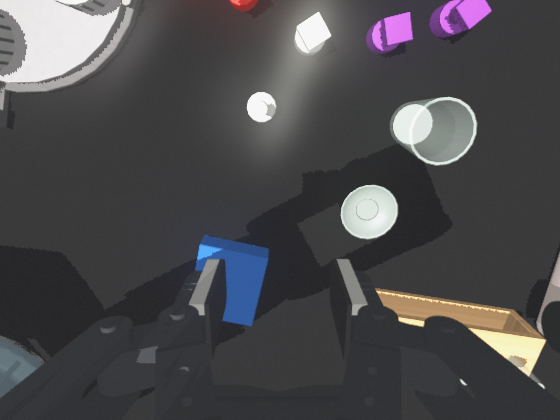

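Wrist view: block stub at (313,33), at world (0.627,-0.2575) with its block turned 53°. Pin stub at (261,107), at world (0.544,-0.235). Next I look at the chucks.

```bash
python3 -c "
from h import *
go(.593,.061,.30,.056)"; python3 -m handwheel '[[[0.55,-0.65,-0.05,0.1],[0.55,-0.65,-0.05,0.1],[0.55,-0.65,-0.05,0.1],[0.55,-0.65,-0.05,0.2],[0.55,-0.65,-0.05,0.2]]]' ; python3 -c "
from h import *
go(.593,.061,.30,.056)"
```

```text
go [ 1.0749 -1.38   -0.1061] twist 0.211 | yaw 0.373 q6 0.481 t 1.525
time_s: 2.15
eef_pos: [0.5488, -0.1122, 0.2891]
eef_rot: [0.0, 0.999, 0.038, -0.0]
wrist_force: [0.3, -0.9, 0.4]
opening: 0.524
grasp_force: 0.0
go [ 0.2857 -0.847  -0.0546] twist 0.0131 | yaw 0.076 q6 1.082 t 2.15
```

```bash
python3 -m handwheel '[[[0.28,-0.84,-0.05,0.013],[0.28,-0.84,-0.05,0.013],[0.28,-0.84,-0.05,0.013],[0.28,-0.84,-0.05,0.013],[0.28,-0.84,-0.05,0.013]]]' 10
python3 - <<'E'
from h import *
c=wrist("w2"); np.savez("w2.npz",**c); W=cloud(c)
for n,p in dict(a=(.683,.067,.056),b=(.599,-.028,.056),c=(.504,.057,.056),hub=(.593,.061,.058)).items():
    print(n,np.round(proj(c,np.array(p)),1))
    if n!="hub":
        m=(np.hypot(W[...,0]-p[0],W[...,1]-p[1])<.042)&(W[...,2]>.045)&(W[...,2]<.062); P=(W[m][:,:2]*1000).astype(np.float32)
        hull=cv2.convexHull(P); print(cv2.minEnclosingCircle(P), np.round(cv2.fitEllipse(hull)[0],1),np.round(cv2.fitEllipse(hull)[1],1))
    else:
        hs=c["color"].max(2)
        m=(abs(W[...,2]-.058)<.006)&(hs<90)&(np.hypot(W[...,0]-p[0],W[...,1]-p[1])<.04); print(cv2.minAreaRect((W[m][:,:2]*1000).astype(np.float32)))
E
```

```text
time_s: 2.78
eef_pos: [0.5922, 0.0586, 0.2988]
eef_rot: [0.0, 1.0, 0.028, -0.0]
wrist_force: [-1.5, -0.2, 0.3]
opening: 0.119
grasp_force: 0.0
a [274.3  77.7]
((684.092041015625, 66.91272735595703), 34.616424560546875) [684.1  66.9] [68.6 68.8]
b [355.8 162.9]
((599.7567138671875, -28.18600082397461), 34.87607192993164) [599.9 -28. ] [68.7 69.1]
c [274.7 238.3]
((504.671875, 56.357261657714844), 34.836334228515625) [505.3  56.4] [67.8 69.5]
hub [275.4 164.2]
((573.3269653320312, 53.620357513427734), (7.366865158081055, 0.011416426859796047), 3.482133626937866)
```

View pics/w2.png

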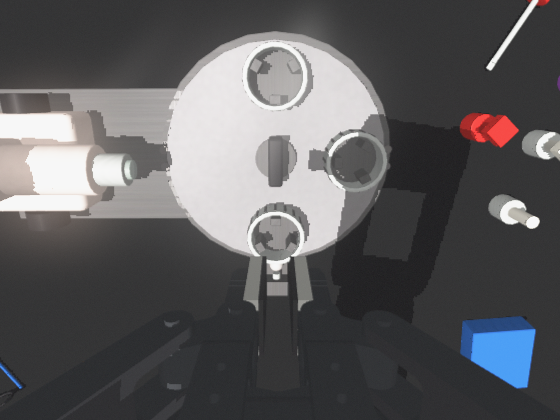

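Wrist view: table at home; sleeves a (275,77), b (356,162) and c (276,240) each show three jaws, with the handle bar at (276,162). Now the jaw radii.

Run:
```python
from h import *
c=dict(np.load("w2.npz")); W=cloud(c)
for n,p in dict(a=(.6841,.0669),b=(.5998,-.0281),c=(.505,.0564)).items():
    r=np.hypot(W[...,0]-p[0],W[...,1]-p[1])*1e3; ang=np.degrees(np.arctan2(W[...,1]-p[1],W[...,0]-p[0]))
    m=(W[...,2]>.050)&(W[...,2]<.064)&(r<27)
    k=np.sort(r[m]); print(n,len(k),np.round(k[:12],1), np.histogram(ang[m],bins=12,range=(-180,180))[0])
    for lo in range(-180,180,30):
        q=m&(ang>=lo)&(ang<lo+30)
        if q.sum()>4: print("  ",lo,round(float(np.percentile(r[q],5)),1))
```

```text
a 338 [17.8 17.9 17.9 18.  18.  18.  18.  18.1 18.1 18.1 18.1 18.1] [63  0  0 46 70  0  0 46 70  0  0 43]
   -180 18.4
   -90 18.5
   -60 18.2
   30 18.3
   60 18.2
   150 18.6
b 325 [15.7 15.9 15.9 15.9 16.  16.1 16.1 16.1 16.2 16.2 16.2 16.3] [48 61  0  0 36 71  0  0 47 62  0  0]
   -180 16.2
   -150 16.1
   -60 16.6
   -30 16.8
   60 16.9
   90 17.1
c 301 [16.2 16.2 16.7 16.7 16.7 16.8 16.8 16.9 17.  17.  17.  17.1] [ 0 34 66  0  0 40 61  0  0 46 54  0]
   -150 17.3
   -120 17.4
   -30 16.7
   0 17.5
   90 17.5
   120 17.2
```

```bash
python3 - <<'E'
from h import *
c=dict(np.load("w2.npz")); W=cloud(c)
m=(np.hypot(W[...,0]-.5946,W[...,1]-.0617)>.135)&(abs(W[...,1]-.055)<.03)&(W[...,0]<.47)&(W[...,0]>.41)&(W[...,2]>.01)&(W[...,2]<.12)
print(np.round(W[m].min(0),3),np.round(W[m].max(0),3))
go(.5998,-.0281,.15,.1)
E
python3 -m handwheel '[[[0.02,0.43,0.74,0],[0.02,0.43,0.74,0],[0.02,0.43,0.74,0],[0.02,0.43,0.74,0],[0.02,0.43,0.74,0]]]' 85; python3 -c "
from h import *
go(.5998,-.0281,.034,.056)"
```

```text
[0.413 0.026 0.01 ] [0.464 0.084 0.033]
go [0.0151 0.4326 0.7445] twist -0.0302 | yaw 0.055 q6 1.415 t 2.825
time_s: 3.45
eef_pos: [0.6018, -0.0266, 0.1527]
eef_rot: [0.0, 1.0, 0.027, 0.001]
wrist_force: [1.7, 1.0, -0.2]
opening: 0.998
grasp_force: 0.0
go [-0.0112  0.0068  0.5934] twist -0.0015 | yaw 0.054 q6 1.276 t 3.45
```

```bash
python3 -m handwheel '[[[0,0,0,0],[0,0,0,0]]]'; python3 -c "
from h import *
go(.5998,-.0281,.034,.056)"
```

```text
time_s: 3.7
eef_pos: [0.602, -0.0253, 0.153]
eef_rot: [0.0, 1.0, 0.028, 0.001]
wrist_force: [0.0, 0.1, -0.2]
opening: 0.997
grasp_force: 0.0
go [-0.0136  0.0131  0.595 ] twist 0.0002 | yaw 0.056 q6 1.276 t 3.7
```

```bash
python3 -m handwheel '[[[-0.0136,0.0131,0.2,0],[-0.0136,0.0131,0.4,0],[-0.0136,0.0131,0.595,0],[-0.0136,0.0131,0.595,0],[-0.0136,0.0131,0.595,0]]]' 85; python3 -m handwheel '[[[0,0,0,0],[0,0,0,0],[0,0,0,0],[0,0,0,0]]]' 60
```

```text
time_s: 4.32
eef_pos: [0.5999, -0.0284, 0.034]
eef_rot: [0.0, 1.0, 0.028, 0.001]
wrist_force: [-0.3, 0.4, 0.0]
opening: 0.993
grasp_force: 0.0
time_s: 4.82
eef_pos: [0.6006, -0.0283, 0.0362]
eef_rot: [0.0, 1.0, 0.028, 0.002]
wrist_force: [-5.6, 3.5, 14.7]
opening: 0.739
grasp_force: 61.7
```

```bash
python3 -m handwheel '[[[0,0,0,0],[0,0,0,0],[0,0,-0.04,0],[0,0,-0.04,0]]]' 85; python3 -m handwheel '[[[0,0,0,0],[0,0,0,0],[0,0,0,0],[0,0,0,0]]]' 55
```

```text
time_s: 5.32
eef_pos: [0.5993, -0.0287, 0.0411]
eef_rot: [0.0, 1.0, 0.028, 0.001]
wrist_force: [0.7, 0.5, -0.3]
opening: 0.994
grasp_force: 0.0
time_s: 5.82
eef_pos: [0.5984, -0.0284, 0.0401]
eef_rot: [-0.0, 1.0, 0.028, -0.0]
wrist_force: [-0.0, -0.6, -0.4]
opening: 0.639
grasp_force: 0.0
```

```bash
python3 -c "
from h import *
wrist('w3')"
```

```text
(no output)
```

View pics/w3.png

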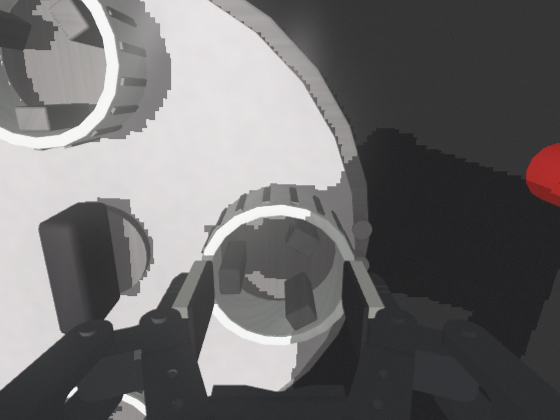

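The sleeve (b) is centred between the fingers, at (280,275). The pads look as if they sit at or above the rim, so I'll read the tip height from range.

Run:
```python
from h import *
c=wrist(); o,T=state(); W=cloud(c); L=(W-T[:3,3])@T[:3,:3]
for (u,v) in [(185,310),(195,300),(205,275),(210,265),(375,310),(365,285),(350,265),(180,316),(280,210),(280,342),(30,120)]:
    print((u,v),"tool",np.round(L[v,u],4),"world",np.round(W[v,u],4))
print(o["eef_pos"],o["opening"])
```

```text
(185, 310) tool [ 0.0115 -0.0293 -0.0554] world [0.6083 0.0014 0.0955]
(195, 300) tool [ 0.0115 -0.0273 -0.0497] world [ 6.085e-01 -5.000e-04  8.980e-02]
(205, 275) tool [ 0.0118 -0.0272 -0.0329] world [ 0.6087 -0.0007  0.073 ]
(210, 265) tool [ 0.0101 -0.0275 -0.0212] world [ 6.07e-01 -5.00e-04  6.13e-02]
(375, 310) tool [ 0.0105  0.0316 -0.054 ] world [ 0.6107 -0.0594  0.0941]
(365, 285) tool [ 0.0119  0.0314 -0.0404] world [ 0.612  -0.0591  0.0805]
(350, 265) tool [ 0.0119  0.029  -0.0248] world [ 0.6119 -0.0567  0.0649]
(180, 316) tool [ 0.0128 -0.0294 -0.0606] world [0.6096 0.0016 0.1007]
(280, 210) tool [ 0.0322  0.0011 -0.0165] world [ 0.6307 -0.0278  0.0566]
(280, 342) tool [-0.0313  0.0012 -0.0161] world [ 0.5673 -0.0314  0.0562]
(30, 120) tool [ 0.0677 -0.0913 -0.0182] world [0.661  0.0664 0.0583]
[ 0.59845705 -0.02847249  0.04010255] 0.645285844516857
```

```bash
python3 -m handwheel '[[[0,0,-0.3,0],[0,0,-0.6,0],[0,0,-0.6,0],[0,0,-0.6,0],[0,0,-0.6,0],[0,0,-0.6,0]]]' 85
cat > tip.py <<'E'
from h import *
def tip():
    c=wrist(); o,T=state(); L=(cloud(c)-T[:3,3])@T[:3,:3]
    m=(abs(L[...,0])<.03)&(abs(L[...,1])<.06)&(L[...,2]<.03)&(L[...,2]>-.08)&(c["range_z"]>0.05)
    print(round(o["opening"]*85.4,1),len(L[m]),"max z",np.round(np.sort(L[m][:,2])[-30::6],4),"inner y",np.round(np.percentile(abs(L[m&(L[...,2]>np.sort(L[m][:,2])[-30]-.01)][:,1]),5),4))
tip()
E
python3 tip.py;  python3 -m handwheel '[[[0,0,0,0],[0,0,0,0],[0,0,0,0]]]' 66; python3 tip.py; python3 -m handwheel '[[[0,0,0,0],[0,0,0,0],[0,0,0,0],[0,0,0,0]]]' 14; python3 tip.py
```

```text
time_s: 6.68
eef_pos: [0.5975, -0.0283, 0.1584]
eef_rot: [-0.0, 1.0, 0.028, -0.001]
wrist_force: [0.3, 0.7, -0.3]
opening: 0.999
grasp_force: 0.0
84.7 15642 max z [-0.0261 -0.0261 -0.0258 -0.0257 -0.0254] inner y 0.0422
time_s: 7.1
eef_pos: [0.5985, -0.0285, 0.1601]
eef_rot: [-0.0, 1.0, 0.028, -0.0]
wrist_force: [-0.3, 0.9, 0.1]
opening: 0.777
grasp_force: 0.0
66.0 20440 max z [-0.0204 -0.0202 -0.0199 -0.0196 -0.0193] inner y 0.0328
time_s: 7.65
eef_pos: [0.5985, -0.0285, 0.1602]
eef_rot: [-0.0, 1.0, 0.028, 0.0]
wrist_force: [0.4, -0.5, -0.5]
opening: 0.167
grasp_force: 0.0
13.7 21353 max z [-0.0165 -0.0162 -0.0159 -0.0156 -0.0152] inner y 0.0069
```

Measured: the fingertips are actually 16 to 26 mm behind the TCP, depending on opening, not ahead of it as stated. I'll correct the heights: TCP z≈0.012 for the sleeves.

```bash
python3 -m handwheel '[[[0.006,-0.002,0.0,0],[0.006,-0.002,0.3,0],[0.006,-0.002,0.6,0],[0.006,-0.002,0.74,0],[0.006,-0.002,0.74,0],[0.006,-0.002,0.74,0]]]' 85; python3 -m handwheel '[[[0,0,0,0],[0,0,0,0],[0,0,0,0]]]' 55
```

```text
time_s: 8.45
eef_pos: [0.601, -0.0283, 0.0137]
eef_rot: [0.0, 1.0, 0.028, 0.001]
wrist_force: [0.8, -0.4, 0.6]
opening: 0.994
grasp_force: 0.0
time_s: 8.82
eef_pos: [0.6015, -0.0283, 0.0153]
eef_rot: [0.0, 1.0, 0.028, 0.002]
wrist_force: [-2.4, 0.2, 7.2]
opening: 0.789
grasp_force: 65.4
```

```bash
cat > s.py <<'E'
from h import *
o,T=state(); print("yaw",round(yaw(T),3),"q6",round(o["q"][5],3),"F",np.round(o["wrist_force"],1),"M",np.round(o["torque"],2),"eff6",round(o["joint_efforts"][5],2),"open",round(o["opening"]*85.4,1),"pos",np.round(o["eef_pos"],4))
E
python3 s.py; python3 -m handwheel '[[[0,0,0,0.05],[0,0,0,0.1],[0,0,0,0.15],[0,0,0,0.15]]]' >/dev/null; python3 s.py;  python3 -m handwheel '[[[0,0,0,0.05],[0,0,0,0.1],[0,0,0,0.1]]]'>/dev/null; python3 s.py
```

```text
yaw 0.055 q6 1.271 F [-2.4  0.2  7.2] M [0.22 0.41 0.02] eff6 0.01 open 67.4 pos [ 0.6015 -0.0283  0.0153]
yaw -0.171 q6 1.497 F [-1.9 -0.7  7.5] M [-0.17  0.45 -0.32] eff6 -0.03 open 67.1 pos [ 0.6015 -0.0289  0.0153]
yaw -0.32 q6 1.647 F [ 2.7 -7.4  1.3] M [-1.51 -0.4  -0.05] eff6 0.14 open 66.6 pos [ 0.6031 -0.0308  0.0154]
```

```bash
python3 -m handwheel '[[[0,0,0,0.05],[0,0,0,0.1],[0,0,0,0.1]]]'>/dev/null; python3 s.py;python3 -c "
from h import *
wrist('w4')"
```

```text
yaw -0.47 q6 1.797 F [ -0.8 -18.6   3.8] M [-2.97 -0.   -0.11] eff6 0.13 open 65.0 pos [ 0.6031 -0.0337  0.0158]
```

View pics/w4.png

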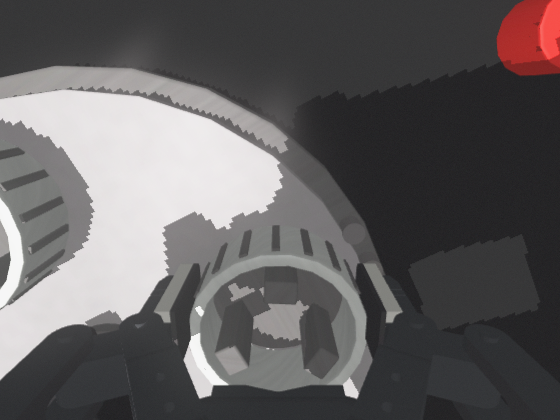

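The sleeve is held slightly off-centre and probably at its stop. I'll release, rise and check the jaw radius.

```bash
cat > chk.py <<'E'
from h import *
def chk(names="abc",save=None):
    c=wrist(save); W=cloud(c); C=dict(a=(.6841,.0669),b=(.5998,-.0281),c=(.505,.0564))
    for n in names:
        p=np.array(C[n])
        for _ in range(2):
            m=(np.hypot(W[...,0]-p[0],W[...,1]-p[1])<.040)&(W[...,2]>.050)&(W[...,2]<.061); P=(W[m][:,:2]*1000).astype(np.float32)
            if len(P)<50: break
            (x,y),R0=cv2.minEnclosingCircle(P); p=np.array([x,y])/1000
        if len(P)<50: print(n,"not seen"); continue
        r=np.hypot(W[...,0]-p[0],W[...,1]-p[1])*1e3; m=(W[...,2]>.050)&(W[...,2]<.064)&(r<26)
        ang=np.degrees(np.arctan2(W[...,1]-p[1],W[...,0]-p[0]))//30
        print(n,"centre",np.round(p,4),"R",round(R0,1),"jaw r",[round(float(np.percentile(r[m&(ang==k)],5)),1) for k in range(-6,6) if (m&(ang==k)).sum()>8])
if __name__=="__main__":
    import sys; chk(*sys.argv[1:])
E
python3 -m handwheel '[[[0,0,0,0],[0,0,0,0],[0,0,-0.3,0],[0,0,-0.6,0],[0,0,-0.9,0],[0,0,-0.9,0],[0,0,-0.9,0]]]' 85; python3 chk.py; python3 -c "
from h import *
go(.6841,.0669,.15,.9)"
```

```text
time_s: 11.0
eef_pos: [0.5994, -0.0275, 0.1922]
eef_rot: [-0.0, 0.973, -0.232, 0.0]
wrist_force: [0.6, 0.5, 0.0]
opening: 0.996
grasp_force: 0.0
a centre [0.6842 0.0615] R 34.8 jaw r [18.5, 18.6, 18.8, 18.0, 17.9, 18.5]
b centre [ 0.5946 -0.0288] R 34.9 jaw r [14.9, 15.1, 16.0, 16.2, 15.4, 15.4]
c centre [0.5046 0.0607] R 34.9 jaw r [17.3, 17.7, 18.4, 17.8, 17.2, 16.8]
go [ 0.1678 -0.6135  0.2042] twist -0.9128 | yaw -0.469 q6 1.796 t 11.05
```

Gripping b with free sliding along x let the table creep about 0.057 rad clockwise. I'll regrip b with the fingers closing tangentially (along x), which also recentres the table.

```bash
python3 -m handwheel '[[[0,0,0,-1],[0,0,0,-1],[0,0,0,-1],[0,0,0,-1],[0,0,0,-1],[0,0,0,-1],[0,0,0,-1],[0,0,0,-1],[0,0,0,-1],[0,0,0,-1]]]'; python3 -m handwheel '[[[0,0,0,-0.48],[0,0,0,-0.48],[0,0,0,-0.48],[0,0,0,-0.48],[0,0,0,-0.48],[0,0,0,-0.48]]]'; python3 chk.py; python3 -c "
from h import *
go(.5998,-.0281,.013,1.8)"
```

```text
time_s: 12.3
eef_pos: [0.5991, -0.0278, 0.1909]
eef_rot: [-0.001, 0.871, 0.491, -0.001]
wrist_force: [-0.1, 0.0, 0.2]
opening: 0.995
grasp_force: 0.0
time_s: 13.05
eef_pos: [0.5995, -0.0279, 0.1919]
eef_rot: [-0.0, 0.642, 0.766, -0.0]
wrist_force: [0.2, -0.2, 0.8]
opening: 0.992
grasp_force: 0.0
a centre [0.6842 0.062 ] R 35.2 jaw r [19.1, 17.9, 17.8, 17.7, 17.7, 19.2]
b centre [ 0.5941 -0.0284] R 34.8 jaw r [15.2, 15.1, 15.4, 15.3, 16.2, 16.1]
c centre [0.5039 0.061 ] R 34.9 jaw r [17.0, 17.0, 17.8, 17.9, 17.1, 17.0]
go [-0.0009  0.0011  0.8951] twist -0.0353 | yaw 1.747 q6 -0.42 t 13.1
```

```bash
python3 -m handwheel '[[[0,0,0.3,-0.035],[0,0,0.6,-0.035],[0,0,0.895,-0.035],[0,0,0.895,-0.035],[0,0,0.895,-0.035]]]' 85; python3 -m handwheel '[[[0,0,0,0],[0,0,0,0],[0,0,0,0],[0,0,0,0]]]' 55; python3 s.py;  python3 -m handwheel '[[[0,0,0,0.05],[0,0,0,0.1],[0,0,0,0.1]]]' >/dev/null; python3 s.py;  python3 -m handwheel '[[[0,0,0,0.05],[0,0,0,0.1],[0,0,0,0.1]]]'>/dev/null; python3 s.py
```

```text
time_s: 13.72
eef_pos: [0.6012, -0.0284, 0.0151]
eef_rot: [0.001, 0.621, 0.784, 0.001]
wrist_force: [1.0, 0.4, 0.4]
opening: 0.995
grasp_force: 0.0
time_s: 14.22
eef_pos: [0.6, -0.0294, 0.0174]
eef_rot: [0.001, 0.62, 0.785, -0.001]
wrist_force: [-11.4, -3.7, 11.5]
opening: 0.784
grasp_force: 64.2
yaw 1.804 q6 -0.476 F [-11.4  -3.7  11.5] M [-0.62  1.96  0.39] eff6 0.41 open 66.9 pos [ 0.6    -0.0294  0.0174]
yaw 1.655 q6 -0.327 F [-15.6 -21.   12.2] M [-3.44  3.06  1.04] eff6 1.31 open 66.4 pos [ 0.599  -0.0338  0.0173]
yaw 1.501 q6 -0.175 F [-16.7 -15.5  11. ] M [-2.41  2.75 -0.23] eff6 0.03 open 65.7 pos [ 0.5986 -0.0323  0.017 ]
```

```bash
python3 -m handwheel '[[[0,0,0,0],[0,0,0,0],[0,0,-0.3,0],[0,0,-0.6,0],[0,0,-0.9,0],[0,0,-0.9,0],[0,0,-0.9,0]]]' 85; python3 chk.py; python3 s.py
```

```text
time_s: 15.85
eef_pos: [0.6001, -0.0276, 0.1941]
eef_rot: [0.001, 0.731, 0.683, 0.001]
wrist_force: [-0.0, 0.5, -1.0]
opening: 0.992
grasp_force: 0.0
a centre [0.6838 0.0668] R 35.0 jaw r [18.8, 18.3, 17.9, 17.8, 17.9, 19.0]
b centre [ 0.5991 -0.0284] R 34.9 jaw r [15.1, 15.0, 15.3, 15.4, 16.2, 16.2]
c centre [0.5042 0.0561] R 35.0 jaw r [17.1, 17.1, 17.8, 17.8, 17.4, 17.0]
yaw 1.503 q6 -0.176 F [-0.  -0.7 -0.4] M [-0.02  0.   -0.05] eff6 0.0 open 85.3 pos [ 0.5992 -0.0275  0.1926]
```

The table is home again and b is at its closed stop; the jaw reading stayed at about 15.5, so readings carry about +0.5 mm of bias. Next I open c.

```bash
python3 -m handwheel '[[[0,0,0,1],[0,0,0,1],[0,0,0,1],[0,0,0,1],[0,0,0,1],[0,0,0,1],[0,0,0,1],[0,0,0,1],[0,0,0,1]]]' >/dev/null; python3 -c "
from h import *
go(.505,.0564,.19,-.45)"
```

```text
go [-0.4666 -0.4225  0.008 ] twist 0.303 | yaw 0.005 q6 1.322 t 17.025
```

```bash
python3 -m handwheel '[[[-0.467,-0.4225,0,0.303],[-0.467,-0.4225,0,0.303],[-0.467,-0.4225,0,0.303],[-0.467,-0.4225,0,0.303],[-0.467,-0.4225,0,0.303]]]' >/dev/null; python3 chk.py c; python3 -c "
from h import *
go(.505,.0564,.013,-.45)"
```

```text
c centre [0.5045 0.056 ] R 34.8 jaw r [17.2, 17.4, 18.0, 17.8, 17.1, 17.0]
go [-7.600e-03  1.000e-04  8.997e-01] twist 0.0001 | yaw -0.45 q6 1.897 t 17.7
```

```bash
python3 -m handwheel '[[[-0.008,0,0.3,0],[-0.008,0,0.6,0],[-0.008,0,0.9,0],[-0.008,0,0.9,0],[-0.008,0,0.9,0]]]' 85; python3 -m handwheel '[[[0,0,0,0],[0,0,0,0],[0,0,0,0],[0,0,0,0]]]' 55; python3 s.py;  python3 -m handwheel '[[[0,0,0,-0.1],[0,0,0,-0.2],[0,0,0,-0.3],[0,0,0,-0.3]]]' >/dev/null; python3 s.py;  python3 -m handwheel '[[[0,0,0,-0.1],[0,0,0,-0.2],[0,0,0,-0.3],[0,0,0,-0.3]]]'>/dev/null; python3 s.py;python3 -m handwheel '[[[0,0,0,0],[0,0,0,0],[0,0,-0.3,0],[0,0,-0.6,0],[0,0,-0.9,0],[0,0,-0.9,0],[0,0,-0.9,0]]]' 85; python3 chk.py; python3 -c "
from h import *
go(.6841,.0668,.19,-.25)"
```

```text
time_s: 18.32
eef_pos: [0.5063, 0.0565, 0.0149]
eef_rot: [-0.0, 0.975, -0.224, 0.001]
wrist_force: [0.6, -0.0, 0.0]
opening: 0.997
grasp_force: 0.0
time_s: 18.82
eef_pos: [0.5067, 0.0547, 0.0173]
eef_rot: [0.001, 0.975, -0.223, 0.003]
wrist_force: [-6.8, -9.7, 12.4]
opening: 0.777
grasp_force: 63.5
yaw -0.45 q6 1.9 F [-6.8 -9.7 12.4] M [-1.69  1.28  0.02] eff6 0.01 open 66.3 pos [0.5067 0.0547 0.0173]
yaw 0.001 q6 1.448 F [-5.  -2.2 11.5] M [-0.44  0.81  0.3 ] eff6 -0.28 open 66.8 pos [0.5071 0.0562 0.0174]
yaw 0.451 q6 0.998 F [-5.3  4.5 12.6] M [0.69 0.93 0.31] eff6 -0.32 open 66.8 pos [0.5067 0.0576 0.0173]
time_s: 20.7
eef_pos: [0.5046, 0.0568, 0.1934]
eef_rot: [0.0, 0.975, 0.222, 0.0]
wrist_force: [-1.0, 0.2, -0.6]
opening: 0.994
grasp_force: 0.0
a centre [0.6466 0.0515] R 27.3 jaw r [12.3, 8.5, 7.0, 6.6, 10.5]
b centre [ 0.5997 -0.0282] R 35.0 jaw r [15.6, 15.3, 14.9, 15.0, 16.4, 16.3]
c centre [0.5042 0.0564] R 34.9 jaw r [20.6, 20.6, 21.5, 21.2, 20.5, 20.4]
go [0.8336 0.3458 0.0098] twist 0.4654 | yaw 0.448 q6 1.001 t 20.75
```

```bash
python3 -m handwheel '[[[0.83,0.346,0,0.465],[0.83,0.346,0,0.465],[0.83,0.346,0,0.465],[0.83,0.346,0,0.465],[0.83,0.346,0,0.465],[0.83,0.346,0,0.465]]]' >/dev/null; python3 chk.py a; python3 -c "
from h import *
go(.6841,.0668,.013,-.25)"
```

```text
a centre [0.6842 0.0669] R 34.8 jaw r [17.9, 18.8, 18.8, 18.5, 18.2, 17.9]
go [ 0.0035 -0.0022  0.8991] twist 0.002 | yaw -0.247 q6 1.743 t 21.55
```

```bash
python3 -m handwheel '[[[0.002,-0.002,0.3,0],[0.002,-0.002,0.6,0],[0.002,-0.002,0.9,0],[0.002,-0.002,0.9,0],[0.002,-0.002,0.9,0]]]' 85; python3 -m handwheel '[[[0,0,0,0],[0,0,0,0],[0,0,0,0],[0,0,0,0]]]' 55; python3 s.py;  python3 -m handwheel '[[[0,0,0,-0.1],[0,0,0,-0.2],[0,0,0,-0.3],[0,0,0,-0.4],[0,0,0,-0.4]]]' >/dev/null; python3 s.py; python3 -m handwheel '[[[0,0,0,0],[0,0,0,0],[0,0,-0.3,0],[0,0,-0.6,0],[0,0,-0.9,0],[0,0,-0.9,0],[0,0,-0.9,0]]]' 85; python3 chk.py; python3 -c "
from h import *
go(.6274,-.2575,.25)"
```

```text
time_s: 22.18
eef_pos: [0.6863, 0.0667, 0.0159]
eef_rot: [-0.0, 0.992, -0.124, 0.002]
wrist_force: [0.5, -0.2, 0.6]
opening: 0.996
grasp_force: 0.0
time_s: 22.68
eef_pos: [0.6876, 0.0657, 0.0185]
eef_rot: [0.0, 0.992, -0.124, 0.003]
wrist_force: [-3.5, -2.2, 9.0]
opening: 0.774
grasp_force: 65.2
yaw -0.249 q6 1.745 F [-3.5 -2.2  9. ] M [-0.61  0.65 -0.13] eff6 -0.17 open 66.1 pos [0.6876 0.0657 0.0185]
yaw 0.354 q6 1.143 F [-3.5  4.4  9.8] M [0.83 0.53 0.26] eff6 -0.32 open 66.1 pos [0.6874 0.0682 0.0185]
time_s: 24.18
eef_pos: [0.6847, 0.0665, 0.1934]
eef_rot: [0.0, 0.985, 0.174, 0.0]
wrist_force: [-0.5, -0.4, -1.4]
opening: 0.991
grasp_force: 0.0
a centre [0.6839 0.067 ] R 34.9 jaw r [20.0, 21.1, 21.0, 20.9, 20.5, 20.2]
b centre [ 0.6001 -0.0281] R 35.0 jaw r [15.5, 15.1, 15.7, 15.7, 16.2, 16.1]
c centre [0.5055 0.0564] R 34.9 jaw r [20.9, 21.0, 20.4, 20.5, 21.0, 21.1]
go [-0.8224  1.4248 -0.2897] twist 0 | yaw 0.351 q6 1.145 t 24.225
```

```bash
python3 -m handwheel '[[[-0.41,0.71,-0.1,-0.2],[-0.41,0.71,-0.1,-0.2],[-0.41,0.71,-0.1,-0.2],[-0.41,0.71,-0.1,-0.386],[-0.41,0.71,-0.1,-0.386],[-0.41,0.71,-0.1,-0.386]]]' 40 >/dev/null; python3 -c "
from h import *
go(.6274,-.2575,.22,.93)"
```

```text
go [-0.7356  0.3752 -0.046 ] twist -0.0011 | yaw 0.928 q6 0.32 t 24.975
```

```bash
python3 -m handwheel '[[[-0.735,0.375,0,0],[-0.735,0.375,0,0],[-0.735,0.375,0,0],[-0.735,0.375,0,0],[-0.735,0.375,0,0],[-0.735,0.375,0,0]]]' >/dev/null; python3 -c "
from h import *
stubs(wrist())
go(.6274,-.2575,.024,.93)"
```

```text
blob 546 uv [35  0] z 0.0566 rect [583.4 -50.7] [13.9 52.2] 52.9
blob 823 uv [263 172] z 0.0648 rect [ 627.4 -257.4] [24.2 23.6] 52.9
blob 253 uv [179 212] z 0.0647 rect [ 544.5 -235. ] [13.7 13.8] 5.3
blob 196 uv [305 298] z 0.0631 rect [ 583.2 -375.9] [25.6  4.3] 8.8
blob 315 uv [307 332] z 0.0633 rect [ 564.5 -410.6] [ 7.7 35.7] 15.5
go [-0.0117 -0.001   0.9449] twist 0.0009 | yaw 0.931 q6 0.079 t 25.775
```

```bash
python3 -m handwheel '[[[-0.0117,-0.001,0.3,0.005],[-0.0117,-0.001,0.6,0.005],[-0.0117,-0.001,0.8,0.005],[-0.0117,-0.001,0.935,0.005],[-0.0117,-0.001,0.935,0.005],[-0.0117,-0.001,0.935,0.005]]]' 40; python3 -m handwheel '[[[0,0,0,0],[0,0,0,0],[0,0,0,0]]]' 10; python3 -m handwheel '[[[0,0,-0.1,0],[0,0,-0.4,0],[0,0,-0.7,0],[0,0,-0.85,0],[0,0,-0.85,0]]]'; python3 -c "
from h import *
go(.6841,.0669,.19,.35)
wrist('w5')"
```

```text
time_s: 26.52
eef_pos: [0.6283, -0.2591, 0.0277]
eef_rot: [0.001, 0.895, 0.445, 0.001]
wrist_force: [-0.4, -0.6, 1.3]
opening: 0.467
grasp_force: 0.0
time_s: 26.9
eef_pos: [0.6285, -0.2597, 0.0285]
eef_rot: [0.001, 0.896, 0.445, 0.001]
wrist_force: [-0.7, 1.5, 7.0]
opening: 0.27
grasp_force: 59.3
time_s: 27.52
eef_pos: [0.629, -0.2604, 0.2014]
eef_rot: [0.004, 0.896, 0.445, 0.002]
wrist_force: [0.4, 0.4, -1.6]
opening: 0.266
grasp_force: 59.3
go [ 1.4706 -0.7691  0.0518] twist 0.3815 | yaw 0.922 q6 0.082 t 27.525
```

View pics/w5.png

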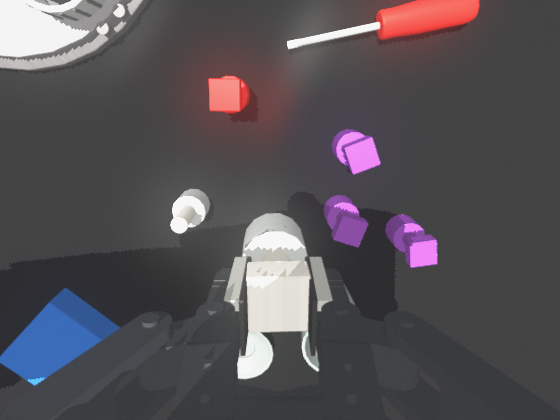

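Wrist view: the block stub is held upright between the pads at (277,295), with nothing else disturbed. Carrying it to chuck a.

```bash
python3 -m handwheel '[[[0.735,-0.385,0.02,0],[0.735,-0.385,0.02,0],[0.735,-0.385,0.02,0],[0.735,-0.385,0.02,0]]]' >/dev/null;python3 -m handwheel '[[[0.735,-0.385,0.02,0],[0.735,-0.385,0.02,0],[0.735,-0.385,0.02,0],[0.735,-0.385,0.02,0],[0.735,-0.385,0.02,0],[0.735,-0.385,0.02,0]]]'
cat > held.py <<'E'
from h import *
from chk import chk
def held(z0,z1):
    c=wrist(); o,T=state(); L=(cloud(c)-T[:3,3])@T[:3,:3]; hsv=cv2.cvtColor(c["color"],cv2.COLOR_RGB2HSV)
    m=(np.abs(L[...,0])<.03)&(np.abs(L[...,1])<.011)&(hsv[...,2]>110)&(L[...,2]>z0)&(L[...,2]<z1)
    P=L[m]; zt=np.percentile(P[:,2],5); P=P[P[:,2]<zt+.004]; print("top z tool",round(float(np.percentile(P[:,2],30)),4),len(P),"x range",np.round(np.percentile(P[:,0],[1,99]),4),"y",np.round(np.percentile(P[:,1],[1,99]),4))
held(-.06,.01); chk("ab"); go(.6841,.0669,.12)
E
python3 held.py
```

```text
time_s: 28.82
eef_pos: [0.6817, 0.0663, 0.1875]
eef_rot: [-0.0, 0.896, 0.444, -0.001]
wrist_force: [-0.9, -0.5, -1.1]
opening: 0.268
grasp_force: 59.4
top z tool -0.0368 3388 x range [-0.0107  0.0129] y [-0.0105  0.0109]
a centre [0.684  0.0669] R 34.7 jaw r [20.5, 20.3, 20.3, 21.2, 20.9, 20.4]
b centre [ 0.5928 -0.0461] R 27.0 jaw r [11.5, 9.8, 9.2, 10.0, 12.9, 19.0, 6.2, 6.9, 9.2]
go [0.0079 0.0079 0.3401] twist 0 | yaw 0.92 q6 0.575 t 28.925
```

```bash
python3 -c "
from h import *
go(.6834,.0660,.095); go(.6834,.0660,.0515)"
```

```text
go [0.0022 0.0079 0.4651] twist 0 | yaw 0.92 q6 0.575 t 28.925
go [0.0023 0.0079 0.6826] twist 0 | yaw 0.92 q6 0.575 t 28.925
```

```bash
python3 -m handwheel '[[[0.002,0.008,0.2,0],[0.002,0.008,0.4,0],[0.002,0.008,0.47,0],[0.002,0.008,0.47,0],[0.002,0.008,0.47,0]]]'; python3 -c "
from h import *
go(.6834,.0660,.0515)"
```

```text
time_s: 29.55
eef_pos: [0.685, 0.0672, 0.0964]
eef_rot: [0.001, 0.896, 0.445, 0.001]
wrist_force: [0.4, -0.6, -1.4]
opening: 0.268
grasp_force: 59.3
go [-0.0102 -0.0032  0.2246] twist 0 | yaw 0.922 q6 0.575 t 29.55
```

```bash
python3 -m handwheel '[[[-0.007,-0.003,0.1,0],[-0.007,-0.003,0.18,0],[-0.007,-0.003,0.205,0],[-0.007,-0.003,0.22,0],[-0.007,-0.003,0.222,0],[-0.007,-0.003,0.222,0]]]'; python3 s.py
```

```text
time_s: 30.3
eef_pos: [0.6822, 0.0673, 0.0525]
eef_rot: [-0.0, 0.895, 0.445, -0.0]
wrist_force: [-9.5, 0.9, 17.2]
opening: 0.269
grasp_force: 62.1
yaw 0.923 q6 0.573 F [-9.5  0.9 17.2] M [ 0.22  1.67 -0.04] eff6 -0.02 open 23.0 pos [0.6822 0.0673 0.0525]
```

```bash
python3 -m handwheel '[[[0,0,0,0],[0,0,0,0],[0,0,-0.1,0],[0,0,-0.4,0],[0,0,-0.7,0],[0,0,-0.75,0],[0,0,-0.75,0]]]' 38 >/dev/null; python3 -c "
from h import *
stubs(wrist('w6')); go(.6841,.0669,.19,.6)"
```

```text
blob 1323 uv [0 0] z 0.0617 rect [614.4 288.1] [38.7 21.7] 2.1
blob 1716 uv [237 146] z 0.057 rect [683.9  67.5] [67.4 67.6] 3.8
blob 945 uv [ 98 272] z 0.0568 rect [509.9  62.2] [51.7 67.9] 50.8
blob 1102 uv [232 282] z 0.0566 rect [600.  -28.4] [67.6 66.4] 40.9
blob 95 uv [282 307] z 0.0588 rect [616.9 -36.8] [11.6  8.7] 62.3
go [0.0074 0.0089 0.0478] twist 0.2148 | yaw 0.922 q6 0.573 t 31.225
```

View pics/w6.png

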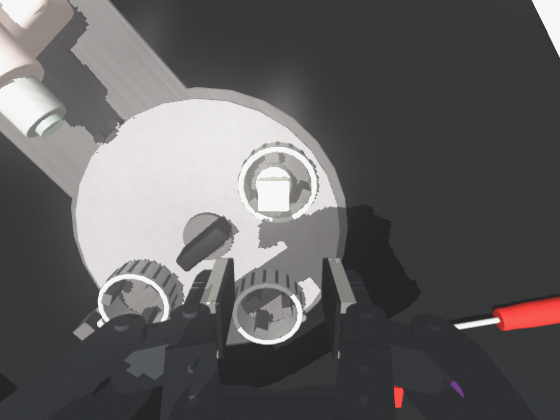

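Wrist view: the block stub stands upright in chuck a at (277,185). Now tightening a.

```bash
python3 -m handwheel '[[[0.006,0.009,0.05,0],[0.006,0.009,0.2,0],[0.006,0.009,0.5,0],[0.006,0.009,0.8,0],[0.006,0.009,0.925,0],[0.006,0.009,0.925,0],[0.006,0.009,0.925,0]]]' 85; python3 -m handwheel '[[[0,0,0,0],[0,0,0,0],[0,0,0,0],[0,0,0,0]]]' 55; python3 s.py;  python3 -m handwheel '[[[0,0,0,0.1],[0,0,0,0.2],[0,0,0,0.3],[0,0,0,0.4],[0,0,0,0.5],[0,0,0,0.5]]]' >/dev/null; python3 s.py
```

```text
time_s: 32.1
eef_pos: [0.6848, 0.0666, 0.0151]
eef_rot: [0.0, 0.896, 0.445, 0.0]
wrist_force: [-0.7, 0.5, 0.5]
opening: 0.998
grasp_force: 0.0
time_s: 32.6
eef_pos: [0.684, 0.0681, 0.0174]
eef_rot: [-0.001, 0.896, 0.445, 0.0]
wrist_force: [-7.4, 3.9, 8.3]
opening: 0.765
grasp_force: 66.2
yaw 0.922 q6 0.574 F [-7.4  3.9  8.3] M [ 0.78  1.29 -0.24] eff6 -0.25 open 65.3 pos [0.684  0.0681 0.0174]
yaw 0.17 q6 1.325 F [-5.5  0.6  7.3] M [ 0.36  0.92 -0.25] eff6 0.31 open 66.0 pos [0.6847 0.0671 0.0175]
```

```bash
python3 -m handwheel '[[[0,0,0,0.08],[0,0,0,0.15],[0,0,0,0.15]]]' >/dev/null; python3 s.py;  python3 -m handwheel '[[[0,0,0,0.05],[0,0,0,0.1],[0,0,0,0.1]]]' >/dev/null; python3 s.py;  python3 -m handwheel '[[[0,0,0,0.05],[0,0,0,0.05]]]' >/dev/null; python3 s.py
```

```text
yaw -0.054 q6 1.549 F [-6.  -0.6  7. ] M [0.19 0.91 0.03] eff6 0.4 open 65.8 pos [0.6847 0.0667 0.0175]
yaw -0.203 q6 1.699 F [-6.4 -0.7  6.8] M [0.06 0.87 0.19] eff6 0.48 open 65.7 pos [0.6847 0.0664 0.0175]
yaw -0.277 q6 1.773 F [-6.6 -1.8  6.4] M [-0.01  0.87  0.4 ] eff6 0.58 open 65.6 pos [0.6846 0.0663 0.0175]
```

```bash
python3 -m handwheel '[[[0,0,0,0.05],[0,0,0,0.1],[0,0,0,0.1]]]' >/dev/null; python3 s.py;  python3 -m handwheel '[[[0,0,0,0],[0,0,0,0],[0,0,-0.3,0],[0,0,-0.6,0],[0,0,-0.9,0],[0,0,-0.9,0],[0,0,-0.9,0]]]' 85 >/dev/null; python3 chk.py; python3 s.py
```

```text
yaw -0.426 q6 1.923 F [-2.7 -4.2  6.4] M [-1.16  0.38  0.5 ] eff6 0.83 open 65.7 pos [0.6858 0.0654 0.0175]
a centre [0.6842 0.0666] R 34.8 jaw r [18.8, 12.6, 9.3, 8.2, 7.6, 9.9, 12.6, 13.3]
b centre [ 0.6001 -0.0282] R 34.9 jaw r [15.5, 15.3, 16.3, 16.2, 15.9, 15.8]
c centre [0.5052 0.056 ] R 35.0 jaw r [20.8, 20.7, 21.0, 20.1, 20.9, 20.7]
yaw -0.427 q6 1.923 F [-0.3 -0.1 -0.9] M [ 0.01 -0.01 -0.02] eff6 -0.0 open 85.0 pos [0.6834 0.067  0.1932]
```

```bash
cat > jaw.py <<'E'
from h import *
import sys
C=dict(a=(.6841,.0669),b=(.5998,-.0281),c=(.505,.0564)); c=wrist(); W=cloud(c); p=C[sys.argv[1]]
r=np.hypot(W[...,0]-p[0],W[...,1]-p[1])*1e3; ang=np.degrees(np.arctan2(W[...,1]-p[1],W[...,0]-p[0]))//20*20
for k in range(-180,180,20):
    m=(W[...,2]>.0545)&(W[...,2]<.0615)&(r<27)&(r>12)&(ang==k)
    if m.sum()>5: print(k,m.sum(),np.round(np.percentile(r[m],[3,10,50]),1),np.round(np.median(W[m][:,2]),4))
if len(sys.argv)>2:
    u,v=proj(c,np.array([*p,.058])).astype(int); I=c["color"][max(0,v-70):v+70,max(0,u-70):u+70]; cv2.imwrite(f"pics/{sys.argv[2]}.png",cv2.resize(I,None,fx=4,fy=4,interpolation=cv2.INTER_CUBIC)[:,:,::-1])
E
python3 jaw.py a j1
```

```text
-180 41 [19.5 20.1 22.5] 0.0587
-80 64 [16.8 17.7 21.1] 0.0587
-60 101 [16.9 17.5 21.4] 0.0588
-40 9 [12.5 12.7 18. ] 0.0565
40 77 [16.6 17.4 20.8] 0.0586
60 85 [16.4 17.1 20.6] 0.0587
```

View pics/j1.png

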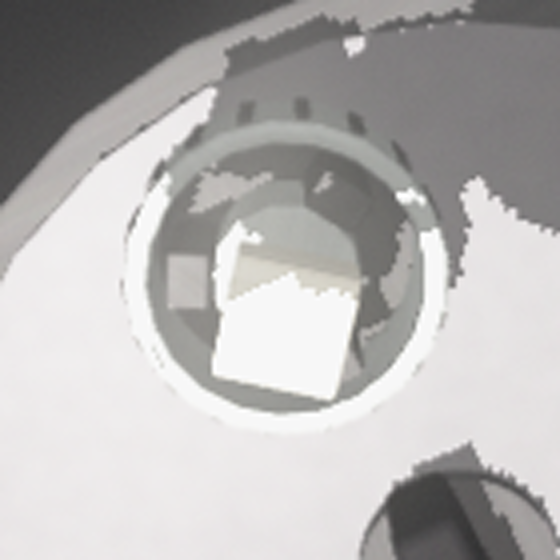

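The stub stands in a with the jaws about at the foot (reading ≈16.6, bias +0.5). One more regrip will make sure a is tight.

```bash
python3 -c "
from h import *
go(.6841,.0669,.013,.15)"; python3 -m handwheel '[[[0.0,-0.003,0.01,-0.1],[0.0,-0.003,0.01,-0.2],[0.0,-0.003,0.01,-0.385],[0.0,-0.003,0.2,-0.385],[0.0,-0.003,0.5,-0.385],[0.0,-0.003,0.8,-0.385],[0.0,-0.003,0.91,-0.385],[0.0,-0.003,0.91,-0.385],[0.0,-0.003,0.91,-0.385]]]' 85 >/dev/null; python3 -m handwheel '[[[0,0,0,0],[0,0,0,0],[0,0,0,0],[0,0,0,0]]]' 55 >/dev/null; python3 s.py;  python3 -m handwheel '[[[0,0,0,0.05],[0,0,0,0.1],[0,0,0,0.1]]]' >/dev/null; python3 s.py; python3 -m handwheel '[[[0,0,0,0.05],[0,0,0,0.1],[0,0,0,0.1]]]' >/dev/null; python3 s.py
```

```text
go [ 0.0078 -0.003   0.8977] twist -0.385 | yaw -0.428 q6 1.923 t 35.7
yaw 0.15 q6 1.346 F [-1.7  0.2  8.3] M [0.17 0.37 0.26] eff6 0.21 open 66.8 pos [0.6868 0.0673 0.0167]
yaw -0.0 q6 1.497 F [-2.4 -0.6  7.5] M [-0.1   0.44  0.12] eff6 0.39 open 66.7 pos [0.6868 0.0667 0.0167]
yaw -0.148 q6 1.645 F [ 5.2 -9.1  1.9] M [-1.51 -0.85  1.1 ] eff6 1.25 open 66.6 pos [0.6889 0.064  0.0167]
```

```bash
python3 -m handwheel '[[[0,0,0,0],[0,0,0,0],[0,0,-0.3,0],[0,0,-0.6,0],[0,0,-0.9,0],[0,0,-0.9,0],[0,0,-0.9,0]]]' 85 >/dev/null; python3 chk.py; python3 jaw.py a; python3 -c "
from h import *
go(.5443,-.2351,.22)"
```

```text
a centre [0.684  0.0667] R 34.9 jaw r [22.1, 9.7, 9.2, 8.6, 10.6, 11.2, 11.8]
b centre [ 0.6    -0.0283] R 34.8 jaw r [15.0, 16.0, 16.4, 16.3, 16.0]
c centre [0.5054 0.0563] R 34.7 jaw r [21.1, 20.9, 21.1, 20.9, 21.0, 20.6]
-180 12 [22.  22.6 23.8] 0.0585
-80 61 [16.3 17.2 20.4] 0.059
-60 107 [16.5 17.3 21.2] 0.0589
-40 8 [13.5 15.8 18.4] 0.0575
40 77 [16.5 17.1 20.5] 0.0588
60 84 [16.1 17.1 20.6] 0.0589
go [-0.4616  1.5999 -0.1443] twist 0 | yaw -0.15 q6 1.647 t 39.05
```

```bash
python3 -m handwheel '[[[-0.23,0.8,-0.07,0],[-0.23,0.8,-0.07,0],[-0.23,0.8,-0.07,0],[-0.23,0.8,-0.07,0],[-0.23,0.8,-0.07,0]]]' 36 >/dev/null; python3 -m handwheel '[[[-0.23,0.8,-0.07,-0.2],[-0.23,0.8,-0.07,-0.3],[-0.23,0.8,-0.07,-0.5],[-0.23,0.8,-0.07,-0.7],[-0.23,0.8,-0.07,-0.7],[-0.23,0.8,-0.07,-0.7],[-0.23,0.8,-0.07,-0.7],[-0.23,0.8,-0.07,-0.7]]]' >/dev/null; python3 -c "
from h import *
stubs(wrist('w7'))
go(.5443,-.2350,.026)"
```

```text
blob 233 uv [268 175] z 0.0648 rect [ 544.2 -234.8] [13.6 13.5] 7.7
blob 516 uv [387 258] z 0.0634 rect [ 589.  -383.3] [21.4 56.6] 88.4
blob 711 uv [397 275] z 0.0621 rect [ 588.3 -419. ] [28.3 55.3] 89.9
go [-0.0064 -0.0053  0.9721] twist 0 | yaw 0.899 q6 0.066 t 40.725
```

View pics/w7.png

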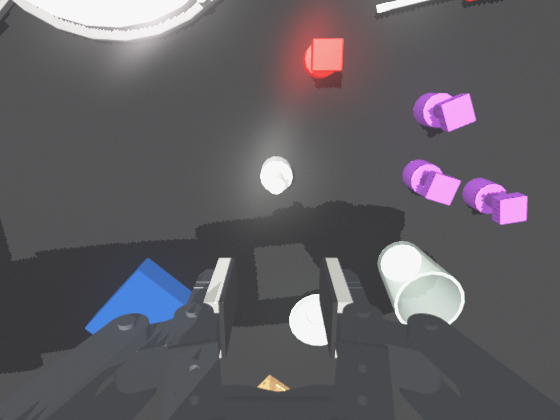

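Wrist view: pin stub upright at (275,178), unmoved. Picking it up.

```bash
python3 -m handwheel '[[[-0.0074,-0.005,0.3,0],[-0.0074,-0.005,0.6,0],[-0.0074,-0.005,0.8,0],[-0.0074,-0.005,0.965,0],[-0.0074,-0.005,0.965,0],[-0.0074,-0.005,0.965,0]]]' 36; python3 -m handwheel '[[[0,0,0,0],[0,0,0,0],[0,0,0,0],[0,0,0,0]]]' 3; python3 -m handwheel '[[[0,0,-0.1,0],[0,0,-0.4,0],[0,0,-0.7,0],[0,0,-0.85,0],[0,0,-0.85,0]]]'; python3 -c "
from h import *
go(.505,.0564,.19)"
```

```text
time_s: 41.48
eef_pos: [0.545, -0.2364, 0.0291]
eef_rot: [0.001, 0.901, 0.435, 0.0]
wrist_force: [-0.4, -0.3, 0.9]
opening: 0.415
grasp_force: 0.0
time_s: 41.98
eef_pos: [0.5452, -0.2367, 0.0296]
eef_rot: [0.001, 0.901, 0.435, 0.001]
wrist_force: [0.3, 1.0, 7.4]
opening: 0.135
grasp_force: 58.6
time_s: 42.6
eef_pos: [0.5456, -0.237, 0.2021]
eef_rot: [0.003, 0.9, 0.435, 0.002]
wrist_force: [-0.8, -0.1, -2.3]
opening: 0.135
grasp_force: 58.9
go [ 1.0228 -1.0717  0.0531] twist 0 | yaw 0.9 q6 0.062 t 42.6
```

```bash
python3 -m handwheel '[[[0.51,-0.535,0.02,0],[0.51,-0.535,0.02,0],[0.51,-0.535,0.02,0],[0.51,-0.535,0.02,0]]]' >/dev/null;python3 -m handwheel '[[[0.51,-0.535,0.02,0],[0.51,-0.535,0.02,0],[0.51,-0.535,0.02,0],[0.51,-0.535,0.02,0],[0.51,-0.535,0.02,0],[0.51,-0.535,0.02,0]]]' >/dev/null; sed -i 's/^held.*//' held.py; python3 -c "
from held import *
c=wrist('w8'); o,T=state(); L=(cloud(c)-T[:3,3])@T[:3,:3]; hsv=cv2.cvtColor(c['color'],cv2.COLOR_RGB2HSV)
m=(np.abs(L[...,0])<.02)&(np.abs(L[...,1])<.0062)&(hsv[...,2]>120)&(L[...,2]>-.06)&(L[...,2]<-.02); P=L[m]
print(len(P),np.histogram(P[:,2],bins=10,range=(-.06,-.02))[0]); zt=np.percentile(P[:,2],10); Q=P[P[:,2]<zt+.003]; print(zt,np.percentile(Q[:,0],[1,99]),o['opening'])
chk('c'); go(.505,.0564,.095); print(o['time_s'],o['grasp_force'])"
```

```text
1331 [  0   0   0   0   0 115 821 142 124 129]
-0.03593381182833195 [-0.00613529  0.00751507] 0.1364987133532564
c centre [0.5043 0.0563] R 34.7 jaw r [20.5, 20.4, 21.2, 20.8, 21.1, 21.1]
go [0.0074 0.0035 0.4736] twist 0 | yaw 0.898 q6 0.548 t 43.95
43.9 59.09532845020294
```

View pics/w8.png

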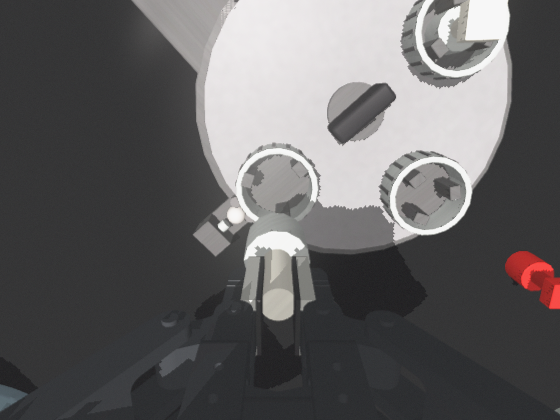

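Wrist view: the pin stub is held upright at (277,280), over open chuck c at (278,187). Lowering.

```bash
python3 -m handwheel '[[[0.001,0.003,0.2,0],[0.001,0.003,0.4,0],[0.001,0.003,0.47,0],[0.001,0.003,0.47,0],[0.001,0.003,0.47,0],[0.001,0.003,0.47,0]]]'; python3 -c "
from h import *
go(.5044,.0558,.0517)"
```

```text
time_s: 44.7
eef_pos: [0.5051, 0.0565, 0.0974]
eef_rot: [0.001, 0.9, 0.435, 0.001]
wrist_force: [0.0, 0.0, -1.4]
opening: 0.138
grasp_force: 59.2
go [-0.0053 -0.0013  0.2284] twist 0 | yaw 0.9 q6 0.548 t 44.7
```

```bash
python3 -m handwheel '[[[-0.005,-0.001,0.1,0],[-0.005,-0.001,0.18,0],[-0.005,-0.001,0.21,0],[-0.005,-0.001,0.225,0],[-0.005,-0.001,0.227,0],[-0.005,-0.001,0.227,0]]]'; python3 s.py
```

```text
time_s: 45.45
eef_pos: [0.5035, 0.0564, 0.0536]
eef_rot: [-0.0, 0.9, 0.435, -0.0]
wrist_force: [-11.9, 2.3, 28.0]
opening: 0.14
grasp_force: 63.0
yaw 0.9 q6 0.547 F [-11.9   2.3  28. ] M [ 0.33  2.35 -0.01] eff6 0.0 open 11.9 pos [0.5035 0.0564 0.0536]
```

Floor contact. Release, rise and look.

```bash
python3 -m handwheel '[[[0,0,-0.005,0],[0,0,-0.005,0],[0,0,-0.1,0],[0,0,-0.4,0],[0,0,-0.7,0],[0,0,-0.75,0],[0,0,-0.75,0]]]' 36 >/dev/null; python3 -c "
from h import *
c=wrist('w9'); W=cloud(c); m=(W[...,2]>.082)&(W[...,2]<.094)&(np.hypot(W[...,0]-.505,W[...,1]-.0564)<.03); P=W[m]; print(len(P),P.mean(0)); go(.505,.0564,.015)"; python3 chk.py
```

```text
288 [0.5042522  0.05697511 0.08843663]
go [0.0102 0.0099 0.9212] twist 0 | yaw 0.9 q6 0.547 t 46.375
a centre [0.6834 0.0667] R 34.8 jaw r [6.6, 8.4, 10.0, 13.6, 16.9, 8.5, 7.0, 6.5, 6.5]
b centre [ 0.5993 -0.0283] R 35.0 jaw r [15.5, 15.0, 15.2, 15.1, 16.6, 16.5]
c centre [0.5042 0.0562] R 34.8 jaw r [12.3, 20.6, 14.5, 9.0, 7.4, 7.0, 6.7, 6.7, 6.9, 7.3, 8.1, 9.1]
```

View pics/w9.png

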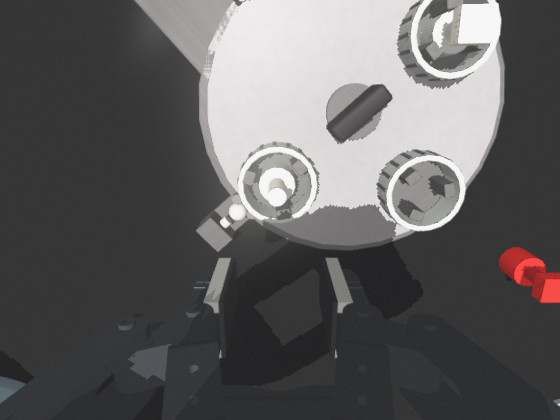

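Wrist view: pin stub stands upright in chuck c at (277,187), top at 88 mm. Tightening c.

```bash
python3 -m handwheel '[[[0.006,0.006,0.05,0.1],[0.006,0.006,0.2,0.1],[0.006,0.006,0.5,0.1],[0.006,0.006,0.8,0.1],[0.006,0.006,0.92,0.1],[0.006,0.006,0.92,0.1],[0.006,0.006,0.92,0.1]]]' 85; python3 -m handwheel '[[[0,0,0,0],[0,0,0,0],[0,0,0,0],[0,0,0,0]]]' 55 >/dev/null; python3 s.py;  python3 -m handwheel '[[[0,0,0,0.1],[0,0,0,0.2],[0,0,0,0.3],[0,0,0,0.4],[0,0,0,0.5],[0,0,0,0.6],[0,0,0,0.6]]]' >/dev/null; python3 s.py; python3 -m handwheel '[[[0,0,0,0.05],[0,0,0,0.1],[0,0,0,0.1]]]' >/dev/null; python3 s.py; python3 -m handwheel '[[[0,0,0,0.05],[0,0,0,0.1],[0,0,0,0.1]]]' >/dev/null; python3 s.py
```

```text
time_s: 47.3
eef_pos: [0.5049, 0.0561, 0.0165]
eef_rot: [-0.0, 0.931, 0.366, -0.0]
wrist_force: [-0.1, -0.6, 0.3]
opening: 0.992
grasp_force: 0.0
yaw 0.75 q6 0.698 F [-6.7  5.7 10.6] M [0.87 1.06 0.06] eff6 0.01 open 65.9 pos [0.5046 0.0573 0.0183]
yaw -0.152 q6 1.6 F [-6.3 -2.4  8.9] M [-0.14  0.91 -0.22] eff6 0.3 open 66.2 pos [0.5051 0.0558 0.0183]
yaw -0.301 q6 1.749 F [-6.9 -3.1  9.2] M [-0.31  0.91 -0.26] eff6 -0.02 open 66.2 pos [0.505  0.0556 0.0183]
yaw -0.451 q6 1.899 F [-6.7 -3.7  9.5] M [-0.49  0.98 -0.08] eff6 0.15 open 65.7 pos [0.5049 0.0554 0.0183]
```

Now regrip c for the final tightening, ending near tangential.

```bash
python3 -m handwheel '[[[0,0,0,0],[0,0,0,0],[0,0,-0.3,0],[0,0,-0.6,0],[0,0,-0.9,0],[0,0,-0.9,-0.2],[0,0,-0.9,-0.4],[0,0,-0.9,-0.45],[0,0,-0.9,-0.45],[0,0,-0.9,-0.45]]]' 85 >/dev/null; python3 chk.py; python3 jaw.py c; python3 -c "
from h import *
go(.5048,.0564,.014)"
```

```text
a not seen
b centre [ 0.5994 -0.0283] R 35.0 jaw r [15.2, 15.0, 15.2, 15.2, 16.3, 16.3]
c centre [0.5044 0.0561] R 34.9 jaw r [13.1, 9.7, 7.5, 6.7, 6.9, 6.9, 6.9, 7.1, 8.9, 10.2]
-140 63 [16.5 17.1 20.8] 0.0585
-120 90 [16.5 16.8 20.7] 0.0588
-20 67 [16.2 16.6 20.1] 0.059
0 91 [15.7 16.3 20.4] 0.0588
20 6 [16.4 16.7 18.4] 0.0587
100 65 [16.5 17.1 20.5] 0.0585
120 92 [16.3 16.9 20.8] 0.0588
140 6 [17.3 17.6 18.7] 0.0584
go [-6.000e-04 -9.000e-04  9.129e-01] twist 0 | yaw 0.223 q6 1.225 t 50.775
```

```bash
python3 -m handwheel '[[[-0.007,-0.001,0.2,0],[-0.007,-0.001,0.5,0],[-0.007,-0.001,0.8,0],[-0.007,-0.001,0.91,0],[-0.007,-0.001,0.91,0],[-0.007,-0.001,0.91,0]]]' 85 >/dev/null; python3 -m handwheel '[[[0,0,0,0],[0,0,0,0],[0,0,0,0],[0,0,0,0]]]' 55 >/dev/null; python3 s.py;  python3 -m handwheel '[[[0,0,0,0.05],[0,0,0,0.1],[0,0,0,0.1]]]' >/dev/null; python3 s.py; python3 -m handwheel '[[[0,0,0,0.05],[0,0,0,0.08],[0,0,0,0.08]]]' >/dev/null; python3 s.py
```

```text
yaw 0.225 q6 1.222 F [-2.9  2.3  9.6] M [0.48 0.52 0.1 ] eff6 0.09 open 66.0 pos [0.5047 0.0564 0.0167]
yaw 0.075 q6 1.373 F [-3.   1.7  9.4] M [0.24 0.47 0.27] eff6 0.51 open 65.3 pos [0.5048 0.0563 0.0167]
yaw -0.041 q6 1.49 F [-6.4 21.1 15.5] M [2.91 1.19 1.71] eff6 1.84 open 65.6 pos [0.5032 0.0603 0.0167]
```

```bash
python3 -m handwheel '[[[0,0,0,0],[0,0,0,0],[0,0,-0.3,0],[0,0,-0.6,0],[0,0,-0.9,0],[0,0,-0.9,0],[0,0,-0.9,0],[0,0,-0.9,0]]]' 85 >/dev/null; python3 chk.py bc; python3 jaw.py c; python3 -c "
from h import *
go(.5946,.0617,.22,.058)"
```

```text
b centre [ 0.5997 -0.0286] R 35.0 jaw r [15.5, 15.2, 15.0, 14.9, 16.7, 16.2]
c centre [0.5045 0.0563] R 34.8 jaw r [11.3, 9.1, 7.4, 6.9, 6.8, 6.8, 6.7, 7.1, 9.0, 11.6]
-140 65 [16.6 17.3 21. ] 0.0588
-120 97 [16.5 17.  21. ] 0.0588
-100 6 [14.6 15.8 17.9] 0.0572
-20 74 [15.8 16.7 20.4] 0.0587
0 93 [15.8 16.5 20.4] 0.0587
100 68 [16.3 16.7 20.4] 0.0588
120 93 [16.1 16.4 20.4] 0.0588
140 6 [17.2 17.6 18.9] 0.0584
go [ 0.459  -0.0493 -0.1378] twist -0.069 | yaw -0.046 q6 1.492 t 53.875
```

```bash
python3 -m handwheel '[[[0.459,-0.049,-0.14,-0.069],[0.459,-0.049,-0.14,-0.069],[0.459,-0.049,-0.14,-0.069],[0.459,-0.049,-0.14,-0.069],[0.459,-0.049,-0.14,-0.069]]]' 40 >/dev/null; python3 jaw.py a; python3 -c "
from h import *
c=ctrl.camera('top'); cv2.imwrite('pics/top1.png',c['color'][:,:,::-1]); go(.5946,.0617,.05,.058)"
```

```text
-180 83 [16.8 17.3 20.8] 0.0591
-80 65 [16.4 17.4 20.7] 0.0589
-60 100 [16.  16.7 20.5] 0.0589
40 70 [16.1 16.7 20.3] 0.0589
60 100 [15.9 16.8 20.5] 0.0589
160 65 [16.6 17.2 20.6] 0.0587
go [6.000e-04 4.000e-04 8.604e-01] twist 0.0002 | yaw 0.058 q6 1.418 t 54.6
```

View pics/top1.png

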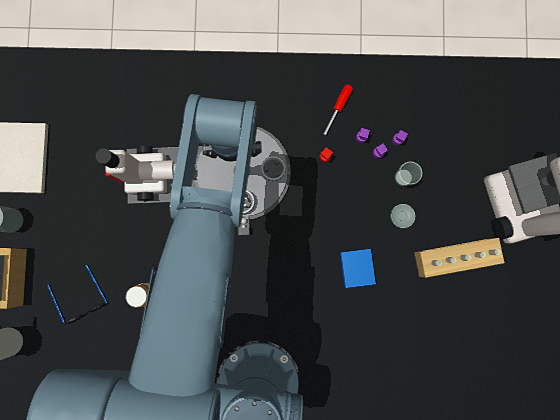

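Top view: no further stub on the bench, and the glassware, box and jar are where they were. Gripping the handle.

```bash
python3 -m handwheel '[[[0,0,0.2,0],[0,0,0.5,0],[0,0,0.75,0],[-0.006,0,0.855,0],[-0.006,0,0.855,0],[-0.006,0,0.855,0]]]' 40; python3 -m handwheel '[[[0,0,0,0],[0,0,0,0],[0,0,0,0],[0,0,0,0]]]' 4; python3 s.py; python3 -m handwheel '[[[0,0,0,-0.04],[0,0,0,-0.1],[0,0,0,-0.15],[0,0,0,-0.2],[0,0,0,-0.2]]]' >/dev/null; python3 s.py; python3 -c "
from h import *
c=wrist(); W=cloud(c); m=(W[...,2]>.08)&(W[...,2]<.094)&(np.hypot(W[...,0]-.5946,W[...,1]-.0617)<.13)&(np.hypot(W[...,0]-.5946,W[...,1]-.0617)>.07)&(W[...,0]>.62); print(m.sum(),W[m].mean(0))"
```

```text
time_s: 55.35
eef_pos: [0.5953, 0.0615, 0.0529]
eef_rot: [0.0, 1.0, 0.029, 0.001]
wrist_force: [0.4, 0.5, 0.8]
opening: 0.466
grasp_force: 0.0
time_s: 55.85
eef_pos: [0.5944, 0.0616, 0.0516]
eef_rot: [0.0, 1.0, 0.029, 0.0]
wrist_force: [-0.3, -0.1, 0.1]
opening: 0.048
grasp_force: 0.0
yaw 0.058 q6 1.417 F [-0.3 -0.1  0.1] M [-0.02  0.01  0.  ] eff6 -0.0 open 4.1 pos [0.5944 0.0616 0.0516]
yaw 0.358 q6 1.118 F [-0.7  0.2 -0.1] M [ 0.05 -0.    0.01] eff6 -0.42 open 4.0 pos [0.5943 0.0616 0.0514]
6810 [0.68373756 0.06736767 0.0890108 ]
```

The TCP was still too high, and the fingers closed above the bar without touching anything. Twist back, open and go 33 mm lower.

```bash
python3 -m handwheel '[[[0,0,0,0.1],[0,0,0,0.2],[0,0,0,0.2],[0,0,0,0.2],[0,0,0.08,0.2],[0,0,0.165,0.2],[0,0,0.165,0.2]]]' 40; python3 -m handwheel '[[[0,0,0,0],[0,0,0,0],[0,0,0,0],[0,0,0,0]]]' 4; python3 s.py; python3 -m handwheel '[[[0,0,0,-0.04],[0,0,0,-0.1],[0,0,0,-0.15],[0,0,0,-0.2],[0,0,0,-0.2]]]' >/dev/null; python3 s.py; python3 -c "
from h import *
c=wrist(); W=cloud(c); r=np.hypot(W[...,0]-.5946,W[...,1]-.0617); m=(W[...,2]>.08)&(W[...,2]<.094)&(r<.13)&(r>.07)&(W[...,0]>.62); print(m.sum(),W[m].mean(0))"
```

```text
time_s: 57.4
eef_pos: [0.5925, 0.0618, 0.0159]
eef_rot: [-0.0, 1.0, 0.029, -0.002]
wrist_force: [-0.1, 0.8, 1.1]
opening: 0.467
grasp_force: 0.0
time_s: 57.9
eef_pos: [0.5943, 0.0615, 0.0185]
eef_rot: [0.0, 1.0, 0.029, 0.0]
wrist_force: [-0.9, -2.0, -1.3]
opening: 0.175
grasp_force: 59.9
yaw 0.058 q6 1.417 F [-0.9 -2.  -1.3] M [-0.08  0.05  0.08] eff6 0.06 open 15.0 pos [0.5943 0.0615 0.0185]
yaw 0.358 q6 1.118 F [-2.3  0.3  1.4] M [-0.04  0.37 -0.09] eff6 -0.49 open 15.1 pos [0.5939 0.0618 0.0185]
10579 [0.67618748 0.09197859 0.0891763 ]
```

Now it turns: the stub is at +0.30 rad. Continuing to the quarter turn.

```bash
python3 -m handwheel '[[[0,0,0,-0.08],[0,0,0,-0.18],[0,0,0,-0.28],[0,0,0,-0.38],[0,0,0,-0.48],[0,0,0,-0.58],[0,0,0,-0.65],[0,0,0,-0.7],[0,0,0,-0.7]]]'; python3 s.py; python3 -m handwheel '[[[0,0,0,-0.05],[0,0,0,-0.1],[0,0,0,-0.147],[0,0,0,-0.147],[0,0,0,-0.147]]]'; python3 s.py;  python3 -c "
from h import *
c=wrist(); W=cloud(c); r=np.hypot(W[...,0]-.5946,W[...,1]-.0617); m=(W[...,2]>.08)&(W[...,2]<.094)&(r<.12)&(r>.07)&(W[...,1]>.1); p=W[m].mean(0); print(m.sum(),p,np.arctan2(p[1]-.0617,p[0]-.5946)-.058)"
```

```text
time_s: 59.7
eef_pos: [0.5931, 0.0624, 0.0185]
eef_rot: [-0.001, 0.762, 0.647, -0.001]
wrist_force: [-5.9, 3.1, 5.4]
opening: 0.176
grasp_force: 62.3
yaw 1.408 q6 0.068 F [-5.9  3.1  5.4] M [ 0.17  0.84 -0.24] eff6 -0.81 open 15.1 pos [0.5931 0.0624 0.0185]
time_s: 60.32
eef_pos: [0.5929, 0.0624, 0.0185]
eef_rot: [-0.001, 0.687, 0.727, -0.001]
wrist_force: [-6.1, 0.9, 5.9]
opening: 0.175
grasp_force: 62.5
yaw 1.628 q6 -0.152 F [-6.1  0.9  5.9] M [0.27 0.97 0.13] eff6 0.12 open 14.9 pos [0.5929 0.0624 0.0185]
10521 [0.58871095 0.14879275 0.08916857] 1.580311673424104
```

```bash
python3 -m handwheel '[[[0,0,0,0],[0,0,0,0],[0,0,0,0],[0,0,-0.2,0],[0,0,-0.5,0],[0,0,-0.8,0],[0,0,-0.8,0],[0,0,-0.8,0]]]' 34; python3 -c "
from h import *
c=wrist('w10'); W=cloud(c); r=np.hypot(W[...,0]-.5946,W[...,1]-.0617); m=(W[...,2]>.08)&(W[...,2]<.094)&(r<.12)&(r>.07)
for s,k in ((W[...,1]>.1,'block'),(W[...,1]<.03,'pin')):
    if (m&s).sum(): p=W[m&s].mean(0); print(k,(m&s).sum(),p,np.arctan2(p[1]-.0617,p[0]-.5946)-.058)
# sleeves
for k,t in (('a',np.pi/2),('b',0),('c',-np.pi/2)):
    q=np.array([.5946,.0617])+.09*np.array([np.cos(t+.058),np.sin(t+.058)]); mm=(np.hypot(W[...,0]-q[0],W[...,1]-q[1])<.04)&(W[...,2]>.05)&(W[...,2]<.061)
    if mm.sum()>80: print(k,q,cv2.minEnclosingCircle((W[mm][:,:2]*1000).astype(np.float32)))"
```

```text
time_s: 61.38
eef_pos: [0.5942, 0.0616, 0.1782]
eef_rot: [0.0, 0.686, 0.727, 0.0]
wrist_force: [0.1, -0.2, -1.1]
opening: 0.398
grasp_force: 0.0
block 1521 [0.58845573 0.15131337 0.08915636] 1.5812534110440604
pin 327 [ 0.5990785  -0.02646922  0.08733746] -1.578045542766174
a [0.58938293 0.15154866] ((588.5645141601562, 151.41514587402344), 34.78132629394531)
b [0.68444866 0.06691707] ((683.5374145507812, 66.77887725830078), 34.81166458129883)
c [ 0.59981707 -0.02814866] ((598.9600830078125, -27.81515884399414), 34.95289611816406)
```

View pics/w10.png

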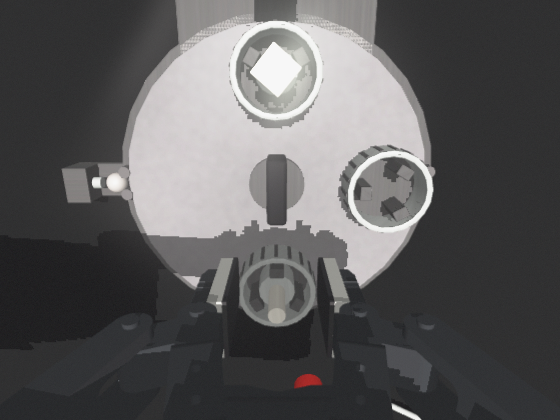

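The table sits in the +90° detent. The block stub stands before the lens at (277,68), the pin stub in c is clamped at (277,295), and b is closed and empty at (390,190). Handing in.

```bash
python3 -m handwheel '[[[0,0,0,0],[0,0,0,0]]]' >/dev/null; python3 -c "
from bench import ctrl
print(ctrl.hand_in())"
```

```text
the job is handed in; nothing more can be done
None
```

Handed in at about 62 s: block stub clamped in a and turned to the lens at +90°, pin stub clamped in c, empty b closed; early on, closing b pushed the table about 0.06 rad off home, which I corrected before any stub was placed.

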